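Close down the airbrush corner

TASK

Close down the airbrush corner: turn the air supply cock fully shut, and only after that vent the line by turning the drain cock fully open, each right up to its stop. Stand every toppled paint bottle upright on the floor of the paint tray, at any moment of the job, and leave the other things on the desk where they are.

Things in the scene. Friction and masses are not known exactly. Their poses are not given: they have to be found in the camera images.
- bottle1: Square white plastic paint bottle with a round black screw cap: body 36 x 36 x 46 mm, flat sided, cap 24 mm in diameter, 70 mm tall overall, about 70 g. Origin at the centre of its underside (base); z runs from base to cap, x and y are normal to the flat sides. It starts lying on one flat side on the table, its cap roughly towards the robot (within 0.7 rad). All bottles are alike; three or four of them are present (absent: None).
- bottle2: Square white plastic paint bottle with a round black screw cap: body 36 x 36 x 46 mm, flat sided, cap 24 mm in diameter, 70 mm tall overall, about 70 g. Origin at the centre of its underside (base); z runs from base to cap, x and y are normal to the flat sides. It starts lying on one flat side on the table, its cap roughly towards the robot (within 0.7 rad). All bottles are alike; three or four of them are present (absent: None).
- bottle3: Square white plastic paint bottle with a round black screw cap: body 36 x 36 x 46 mm, flat sided, cap 24 mm in diameter, 70 mm tall overall, about 70 g. Origin at the centre of its underside (base); z runs from base to cap, x and y are normal to the flat sides. It starts lying on one flat side on the table, its cap roughly towards the robot (within 0.7 rad). All bottles are alike; three or four of them are present (absent: None).
- bottle4: Square white plastic paint bottle with a round black screw cap: body 36 x 36 x 46 mm, flat sided, cap 24 mm in diameter, 70 mm tall overall, about 70 g. Origin at the centre of its underside (base); z runs from base to cap, x and y are normal to the flat sides. It starts lying on one flat side on the table, its cap roughly towards the robot (within 0.7 rad). All bottles are alike; three or four of them are present (absent: None).
- tray: Low wooden paint tray fixed to the table, 120 (x) x 340 (y) mm outside, rim 14 mm high and 5 mm thick, floor 5 mm above the table. Origin on the table under its centre; its y runs along the length, its x away from the robot. It may stand left or right of the air manifold.
- supply (a joint): Air supply cock: the long-lever valve (85 mm lever with black sleeve, next to the pressure gauge) on the air manifold. 0 = open, lever along the pipe; 1.571 rad = shut, lever square across the pipe and pointing away from the robot, against a hard stop. Grows as the lever turns anticlockwise seen from above. Stiff enough to stay where it is left (0.12 N m, about 2 N at the sleeve).
- supply_pivot (a point): On the supply cock's upright turning axis, at mid height of its lever (88 mm above the table). Fixed. Its y axis runs along the pipe towards the gauge, its x away from the robot; nothing within 150 mm of it stands more than 12 mm above this height.
- supply_grip (a point): Centre of the supply lever's sleeve (sleeve 45 mm long, 14 x 14 mm section, the lever's end is 20 mm beyond this point), 65 mm from the pivot. Moves with the lever.
- drain (a joint): Drain cock: the short-lever valve (65 mm lever with black sleeve) at the other end of the same pipe, 130 mm from the supply cock. 0 = shut, lever square across the pipe and pointing away from the robot; 1.571 rad = open, lever along the pipe and pointing away from the supply cock, against a hard stop. Grows as the lever turns clockwise seen from above. Same stiffness (0.12 N m).
- drain_pivot (a point): On the drain cock's upright turning axis, at mid height of its lever (88 mm above the table). Fixed, axes as for supply_pivot.
- drain_grip (a point): Centre of the drain lever's sleeve (45 mm long, 14 x 14 mm section, the lever's end is 20 mm beyond), 45 mm from the pivot. Moves with the lever.
- lid: Bystander: black disc 26 mm wide, 9 mm high, origin under its centre.
- weight: Bystander: small steel weight, 24 mm wide, 12 mm high, origin under its centre.
- sanding_block: Bystander: cork block 60 x 30 x 14 mm, origin under its centre.
- screwdriver: Bystander: screwdriver about 150 mm long, lying along its x.
- pot: Bystander: small round steel pot, 32 mm wide, 35 mm high, behind the tray and manifold, origin under its centre.
There are look-alikes about, which are no part of the job. Leave any brown or yellow look-alike of the bottle2 alone. Leave any green look-alike of the bottle1 alone.

How it is judged:
By the outcome, as a careful person would: the job done as asked, in the order asked, and still so for the second after the job is handed in, with the robot touching nothing.
Of bottle1, bottle2, bottle3, bottle4 only 3 to 4 are there at a start; the rules pass over those that are not, and their reading is None.
At some moment in a run one of bottle1, bottle2, bottle3, bottle4 may be knocked a few centimetres aside while the robot is not near it.
Once in a run the grip may slacken for a moment while it holds something.
It also fails if it takes over 210 s, if anything falls off the work surface, if the arm or the gripper's body presses on something with over 40 N, if the wrist force passes 120 N, or if a joint passes its speed limit or range.

ROBOT

A 6-joint arm with a two-finger parallel gripper is mounted at the origin on the work surface. World frame = base frame: x ahead of the robot, y to its left, z up, the work surface at z = 0. Lengths are in m, angles in rad, forces in N, time in s.
With the tool pointing down it reaches from about 0.25 to 0.775 m from the base axis. Payload 4 kg.
Tool frame: the origin (TCP) lies on the centre line of the jaws, within the pads' length; the fingertips stand 17 mm ahead of it and the grasp point (between the pads) lies 2 mm behind it; z points along the fingers, y is the line along which they close (so a half turn about z gives the same grasp; the last joint's range is limited). The gripper opens to 94 mm and grips with 3 to 60 N. Pads are 16 mm wide; open, the fingers measure 119 mm over their backs; the gripper's body (75 mm by 177 mm) begins 78 mm behind the grasp point.
Start: joints at [-1.264, 0.087, 1.371, -0, 1.684, -0.103], TCP at [0.219, -0.504, 0.223] pointing down, gripper open.
Joint ranges: [-3.1, 3.1], [-0.76, 2.03], [0.27, 2.55], [-1.08, 4.22], [0.17, 2.65], [-2.57, 2.57]. Speed limits (rad/s): [2.79, 2.79, 3.14, 3.14, 3.14, 3.14].

INTERFACE

Orientations are given as [roll, pitch, yaw] about the fixed x, y, z axes, in that order (R = Rz(yaw) Ry(pitch) Rx(roll)).
In Python, from bench import robot gives the robot as it stands.
- The arm moves only by the tool servo_tool, never from a script. Its argument "plan" is a list of rows, each a list of 7 numbers: the shift along the tool's x, y, z normalised to -1 to 1, where 1 is 0.1 m, then the turn, a rotation vector about the tool's x, y, z normalised to -1 to 1, where 1 is pi/2 rad, then the finger opening in mm, from 0 to 94. In form: [[x, y, z, ax, ay, az, gripper], ...]. A call has 1 to 12 rows; each row is the pose to reach, as a shift and turn from the pose commanded when the call began, along the tool's axes at that moment; what a row does not reach only later rows make up. A row lasts 1/12 s, in which the tool goes at most 41.7 mm and 7.16 degrees, less where a joint would pass 70% of its speed; a pose out of reach is approached as far as the arm can. A call with a number of a shift or a turn outside -1 to 1 is refused whole. A call with a gripper value outside its range is refused whole. The fingers move at their own pace and stop on an object; the grip force is fixed at half the most. Time passes only in rows, so rows that repeat a pose let the fingers close. It gives the time, the measured TCP pose, the force, the opening and the grip force at its end, in the units of the state.
- robot.get_obs(): the state, without advancing time (a new reading comes with each control period).
- robot.snapshot(name): name is "side" or "top"; returns the picture (400x640x3 uint8, red, green, blue); there is no depth.
- robot.camera_params(name): a dict with "camera_matrix" (3x3 intrinsics, pixels), "rvec" (rotation vector, rad) and "tvec" (3), from world to camera coordinates, as OpenCV has them. Camera axes: x right, y down, z forward; pixel columns grow to the right and rows downward; lengths in m; the calibration is good to about 2 mm. A picture is of the moment at which its call begins. camera_params takes no time and is no camera call.
- robot.close_job(): hands the job in; it is judged then, once.
Trained networks look in the newest picture that a camera, given by its name, has taken for a name from the list of things; names that differ only in an ending like _2 or _b are one class to them, and where a whole thing is asked for, a point or a joint stands for the part that bears it (a point fixed in the world has none). Each returns a list of dicts, best first, with "conf" (0 to 1); they miss things now and then, are a little off and sometimes report something else, mostly with a low value. They report only what shows in the picture. A call takes as long as a camera call. They do not tell look-alikes from the thing itself.
- robot.find_in(thing, camera): "extent" ([centre column, centre row, width, height] in pixels, round what is visible of it).
The state is a dict: "time": time; "joint_positions": joint angles; "qvel": joint speeds; "joint_torque": joint torques, N m; "tool_pos": TCP position; "ee_rot": TCP orientation; "wrist_force": force on the tool from outside, world axes, zero at the start; "wrist_torque": the same for the moment, N m; "width": finger opening in m; "finger_force": force on a finger pad.
Only numpy, scipy, OpenCV 4.12 (cv2) and the standard library are available. Lean on these libraries where they do the work, as an engineer would, in place of code of your own. Each camera call takes 0.05 s, during which the arm holds its last target. There are 200 camera calls.

## Working session

There is one attempt and no reset: what is moved stays moved. The work goes in short steps, Python scripts to look and compute and a tool call to move; the robot and the scene stay as the last step left them, time stands still between calls to the robot, and variables do not carry over. Pictures are saved under pics/ and viewed, at most 17 in all, crops included, and the job is handed in when it is done.

Besides the shell and the picture viewer there is one more tool, called after "Call:" as name(argument=value, ...), one argument or row to a line, values as JSON. servo_tool: Moves the arm, as the interface text tells. Scaled input: -1 to 1 covers 0.1 m each way for a shift and pi/2 rad each way for a turn. Its arguments: {"type":"object","properties":{"plan":{"type":"array","items":{"type":"array","items":{"type":"number"}}}},"required":["plan"]}

```bash
mkdir -p pics; ls
python3 - <<'E'
from bench import robot
import cv2
for n in("top","side"):
    cv2.imwrite(f"pics/{n}0.png",robot.snapshot(n)[:,:,::-1])
    p=robot.camera_params(n);print(n,p)
    for t in("bottle1","tray","supply","drain","supply_grip","drain_grip","pot"):
        print(t,[( [round(v) for v in d["extent"]],round(d["conf"],2)) for d in robot.find_in(t,n)])
print(robot.get_obs())
E
```

```text
pics
top {'camera_matrix': array([[477.59777456,   0.        , 321.62595998],
       [  0.        , 477.59777456, 192.37284485],
       [  0.        ,   0.        ,   1.        ]]), 'rvec': array([ 2.1331037 , -2.18635517,  0.09803464]), 'tvec': array([0.02086191, 0.49350638, 1.22902875])}
bottle1 [([431, 298, 16, 28], 0.92), ([442, 213, 19, 28], 0.88), ([368, 214, 25, 28], 0.75), ([407, 243, 22, 22], 0.75), ([304, 216, 19, 25], 0.69), ([203, 222, 20, 26], 0.62), ([258, 236, 16, 28], 0.62)]
tray [([397, 154, 129, 58], 0.76)]
supply [([249, 158, 38, 14], 0.54), ([257, 155, 112, 56], 0.52)]
drain [([285, 143, 11, 32], 0.54)]
supply_grip [([248, 157, 36, 10], 0.6)]
drain_grip [([283, 141, 12, 29], 0.69), ([368, 214, 26, 26], 0.48)]
pot []
side {'camera_matrix': array([[487.98162903,   0.        , 318.76570041],
       [  0.        , 487.98162903, 191.09931242],
       [  0.        ,   0.        ,   1.        ]]), 'rvec': array([ 2.08116209, -0.85321367,  0.44619005]), 'tvec': array([-0.3684062 ,  0.25556764,  1.27610525])}
bottle1 [([334, 258, 25, 13], 0.9), ([311, 296, 25, 26], 0.75), 
[... 246 characters left out ...]
[]
pot []
{'time': 0.8, 'joint_positions': array([-1.26410424e+00,  8.71425913e-02,  1.37066089e+00,  1.03219949e-05,
        1.68360859e+00, -1.03107944e-01]), 'qvel': array([-0.00028971, -0.00040664,  0.0006227 ,  0.00023752, -0.00041911,
        0.00065622]), 'joint_torque': array([-3.89982970e-04, -3.39995456e+01, -3.02574456e+01,  7.18463422e-02,
        2.35423684e-02,  4.50940107e-06]), 'tool_pos': array([ 0.21913678, -0.50448653,  0.22255715]), 'ee_rot': array([3.14141197e+00, 8.38509280e-06, 4.09801194e-01]), 'wrist_force': array([ 0.28416163,  0.37558157, -0.29560916]), 'wrist_torque': array([-0.02955099, -0.0746673 ,  0.01320752]), 'finger_force': 0.0, 'width': 0.0938090107384963}
```

View pics/top0.png

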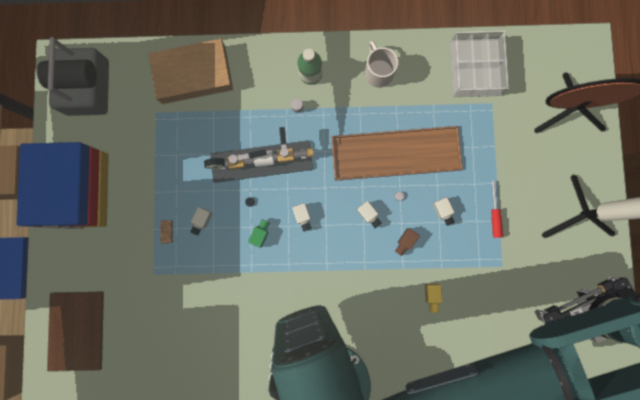

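View pics/side0.png

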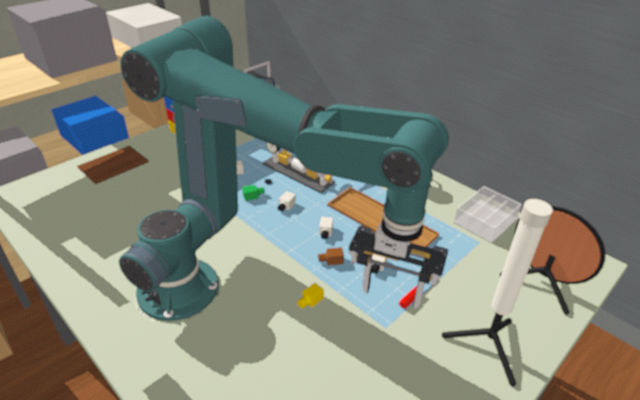

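```bash
cat > h.py <<'E'
from bench import robot
import cv2,numpy as np
from scipy.spatial.transform import Rotation as Ro
def px2w(n,uv,z):
    p=robot.camera_params(n);R=cv2.Rodrigues(p["rvec"])[0];K=p["camera_matrix"]
    d=R.T@np.linalg.inv(K)@np.array([uv[0],uv[1],1.]);c=-R.T@p["tvec"]
    return c+d*(z-c[2])/d[2]
def w2px(n,P):
    p=robot.camera_params(n)
    return cv2.projectPoints(np.array(P,float).reshape(-1,1,3),p["rvec"],p["tvec"],p["camera_matrix"],None)[0].reshape(-1,2)
def shot(n,f,box=None,s=1):
    im=robot.snapshot(n)
    if box: im=im[box[1]:box[3],box[0]:box[2]]
    im=cv2.resize(im,None,fx=s,fy=s,interpolation=cv2.INTER_CUBIC) if s!=1 else im
    cv2.imwrite("pics/"+f,im[:,:,::-1]);return im
E
python3 - <<'E'
from h import *
im=cv2.imread("pics/top0.png")
a=cv2.resize(im[125:190,190:350],None,fx=5,fy=5,interpolation=cv2.INTER_CUBIC)
b=cv2.resize(im[195:250,180:340],None,fx=5,fy=5,interpolation=cv2.INTER_CUBIC)
cv2.imwrite("pics/c1.png",np.vstack([a,b])[:600])
c=cv2.resize(im[190:260,350:510],None,fx=5,fy=5,interpolation=cv2.INTER_CUBIC)
cv2.imwrite("pics/c2.png",c)
for uv in((233,158),(285,152),(314,152)):print(px2w("top",uv,.088).round(3))
for uv in((334,136),(460,127),(463,171),(335,180)):print(px2w("top",uv,.014).round(3))
for uv in((201,221),(304,216),(368,214),(445,210)):print(px2w("top",uv,.036).round(3))
E
```

```text
[0.58  0.23  0.088]
[0.592 0.098 0.088]
[0.59  0.025 0.088]
[ 0.647 -0.028  0.014]
[ 0.662 -0.366  0.014]
[ 0.543 -0.368  0.014]
[ 0.527 -0.027  0.014]
[0.426 0.324 0.036]
[0.432 0.056 0.036]
[ 0.433 -0.11   0.036]
[ 0.439 -0.309  0.036]
```

View pics/c1.png

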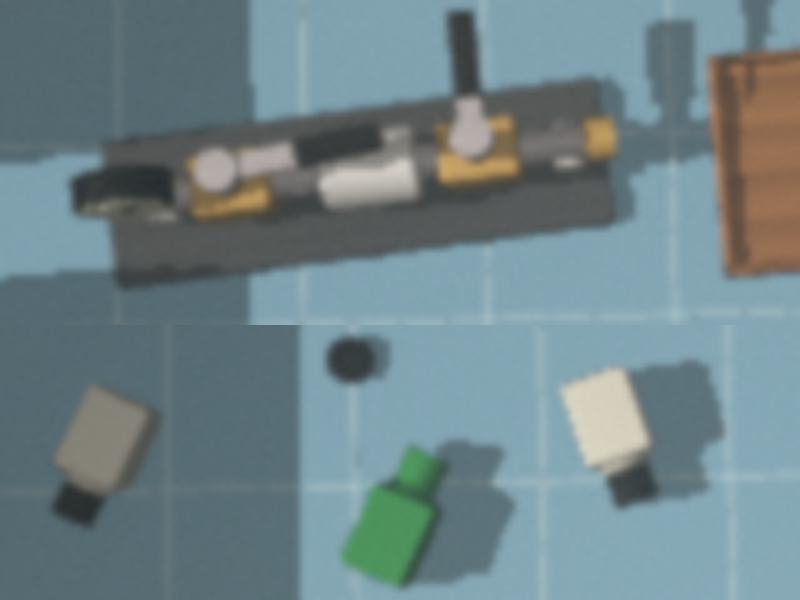

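View pics/c2.png

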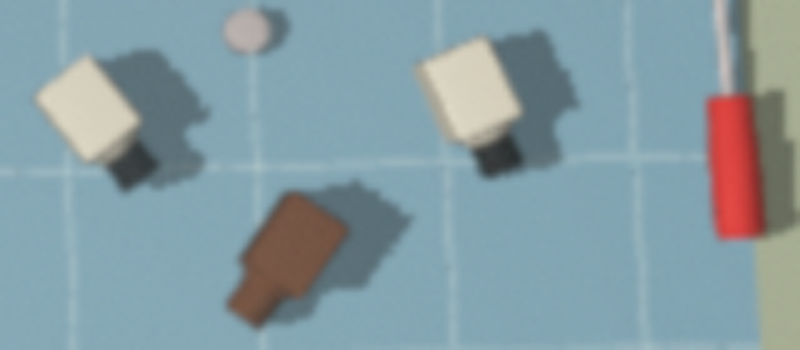

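Run:
```python
from h import *
im=cv2.imread("pics/side0.png")
cv2.imwrite("pics/c3.png",cv2.resize(im[130:205,230:345],None,fx=6.5,fy=6.5,interpolation=cv2.INTER_CUBIC))
for n in("side","top"):
    p=robot.camera_params(n);R=cv2.Rodrigues(p["rvec"])[0];print((-R.T@p["tvec"]).round(3))
for uv in((233,159),(257.6,154),(266.4,153),(284,151.6),(282.4,135.4),(282,127.4)):print(px2w("top",uv,.095).round(3))
def bot(c,k): # body-top centre, cap px in full px
    a=px2w("top",c,.036)[:2];b=px2w("top",k,.018)[:2];return a.round(3),b.round(3),np.degrees(np.arctan2(*(b-a)[::-1])).round(1)
c1=lambda x,y:(180+x/5,195+(y-325)/5)
c2=lambda x,y:(350+x/5,190+y/5)
for n,c,k in(("A",c1(105,440),c1(78,503)),("B",c1(606,418),c1(632,485)),("C",c2(88,108),c2(134,166)),("D",c2(470,92),c2(498,157))):print(n,c,bot(c,k))
```

```text
[-0.364 -0.866  0.973]
[ 0.361 -0.009  1.274]
[0.576 0.228 0.095]
[0.588 0.166 0.095]
[0.589 0.144 0.095]
[0.592 0.1   0.095]
[0.633 0.103 0.095]
[0.654 0.104 0.095]
A (201.0, 218.0) (array([0.434, 0.324]), array([0.402, 0.343]), np.float64(149.1))
B (301.2, 213.6) (array([0.439, 0.063]), array([0.404, 0.051]), np.float64(-160.9))
C (367.6, 211.6) (array([ 0.44 , -0.109]), array([ 0.41 , -0.134]), np.float64(-140.7))
D (444.0, 208.4) (array([ 0.443, -0.307]), array([ 0.41 , -0.324]), np.float64(-152.6))
```

View pics/c3.png

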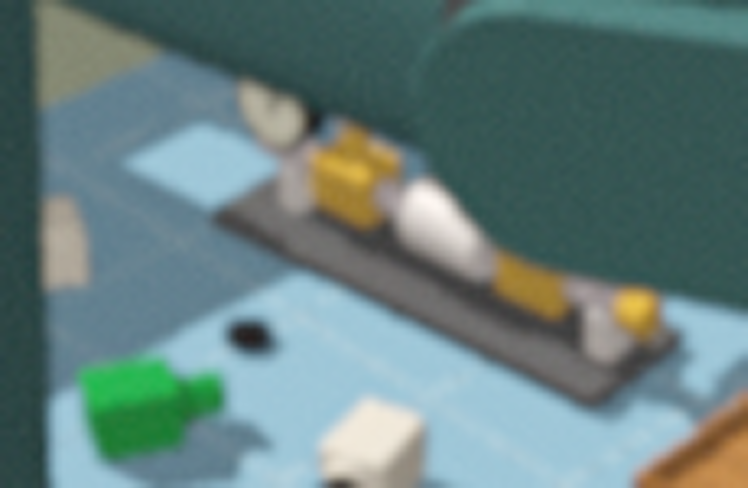

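```bash
cat >> h.py <<'E'
def RR(phi,th,flip=0):
    p,t=np.radians(phi),np.radians(th)
    z=np.array([np.sin(t)*np.cos(p),np.sin(t)*np.sin(p),-np.cos(t)]);y=np.array([np.sin(p),-np.cos(p),0.])
    if flip:y=-y
    return np.c_[np.cross(y,z),y,z]
def cur():
    o=robot.get_obs();return o["tool_pos"],Ro.from_euler("xyz",o["ee_rot"])
def plan(wps,start=None):
    """wps: (G, phi, th, flip, grip_mm, extra rows); G = grasp point. prints calls of 'row xN'"""
    p,R=start or cur();call=[];cp,cR=p,R;n=0
    def flush():
        nonlocal call,n
        if call:print("CALL"," ; ".join(f"{np.array2string(r,separator=',',suppress_small=True)} x{k}" for r,k in call))
        call=[];n=0
    for G,phi,th,fl,g,ex in wps:
        Rt=Ro.from_matrix(RR(phi,th,fl));T=np.array(G)+.002*Rt.as_matrix()[:,2]
        while 1:
            s=cR.inv().apply(T-cp)/.1;w=(cR.inv()*Rt).as_rotvec()/(np.pi/2)
            m=max(abs(s).max(),abs(w).max());f=1. if m<=1 else 1/(m+1e-6)
            if f<1 and call: # try from fresh start
                flush();cp,cR=p,R;continue
            np_=cp+cR.apply(s*f*.1);nR=cR*Ro.from_rotvec(w*f*np.pi/2)
            d=np.linalg.norm(np_-p);a=(R.inv()*nR).magnitude()
            k=int(np.ceil(max(d/.0417,a/np.radians(7.16))-.02))
            k=max(k,1)+(ex if f==1 else 0)
            if n+k>12 and call: flush();cp,cR=p,R;continue
            k=min(k,12)
            call.append((np.r_[(s*f).round(2),(w*f).round(3),g],k));n+=k;p,R=np_,nR
            if f<1: flush();cp,cR=p,R
            else:break
    flush()
E
python3 - <<'E'
from h import *
h=np.array([np.cos(np.radians(27.4)),np.sin(np.radians(27.4)),0])
G=np.array([.443,-.307,.021]);a=RR(27.4,50)[:,2]
plan([(G-.12*a,27.4,50,0,60,2)])
E
```

```text
CALL [ 1.   ,-0.44 , 0.65 , 0.01 , 0.287,-0.021,60.   ] x4
CALL [ 0.59 ,-0.38 , 0.96 , 0.009, 0.269,-0.02 ,60.   ] x6
```

Call:
servo_tool(
  plan=[
    [1,-0.44,0.65,0.01,0.287,-0.021,60],
    [1,-0.44,0.65,0.01,0.287,-0.021,60],
    [1,-0.44,0.65,0.01,0.287,-0.021,60],
    [1,-0.44,0.65,0.01,0.287,-0.021,60],
  ],
)

```text
time: 1.13
tool_pos: [0.2944, -0.4174, 0.1524]
ee_rot: [-3.121, -0.46, 0.439]
wrist_force: [-0.2, 0.2, -1.4]
width: 0.071
finger_force: 0.0
```

Call:
servo_tool(
  plan=[
    [0.59,-0.38,0.96,0.009,0.269,-0.02,60],
    [0.59,-0.38,0.96,0.009,0.269,-0.02,60],
    [0.59,-0.38,0.96,0.009,0.269,-0.02,60],
    [0.59,-0.38,0.96,0.009,0.269,-0.02,60],
    [0.59,-0.38,0.96,0.009,0.269,-0.02,60],
    [0.59,-0.38,0.96,0.009,0.269,-0.02,60],
  ],
)

```text
time: 1.63
tool_pos: [0.3622, -0.3492, 0.0968]
ee_rot: [-3.141, -0.873, 0.476]
wrist_force: [-0.2, -0.4, 0.5]
width: 0.0602
finger_force: 0.0
```

Run:
```python
from h import *
G=np.array([.443,-.307,.021]);a=RR(27.4,50)[:,2]
print(robot.get_obs()["joint_positions"].round(2),cur()[0].round(4),(G-.118*a).round(4),np.degrees((cur()[1].inv()*Ro.from_matrix(RR(27.4,50))).magnitude()))
shot("side","s1.png",(200,100,520,340),2.5)
plan([(G-.12*a,27.4,50,0,60,0),(G-.04*a,27.4,50,0,60,0)])
```

```text
[-1.41  0.14  1.83  0.82  1.54 -0.5 ] [ 0.3622 -0.3492  0.0968] [ 0.3627 -0.3486  0.0968] 0.06869023694879697
CALL [-0.   ,-0.01 , 0.01 , 0.001, 0.   , 0.001,60.   ] x1 ; [-0.   ,-0.01 , 0.81 , 0.001, 0.   , 0.001,60.   ] x2
```

View pics/s1.png

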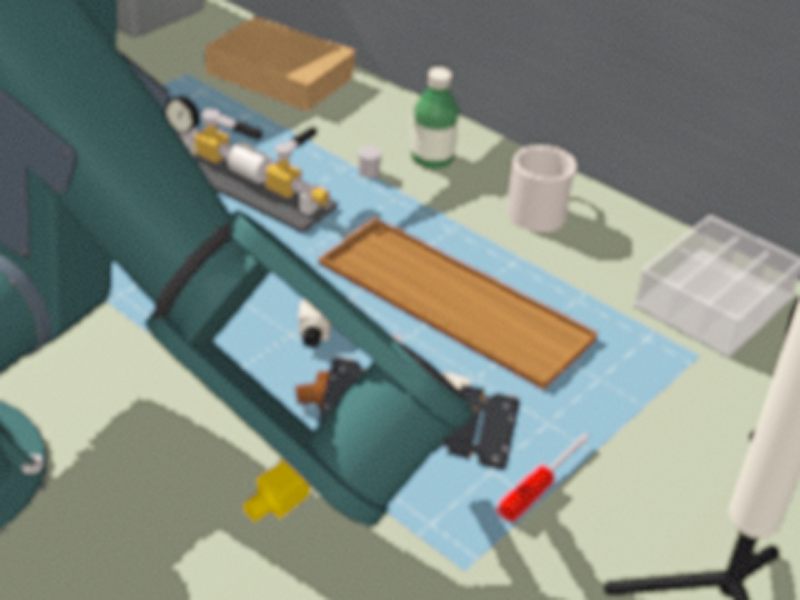

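Call:
servo_tool(
  plan=[
    [0,-0.01,0.81,0,0,0,60],
    [0,-0.01,0.81,0,0,0,60],
    [0,-0.01,0.81,0,0,0,60],
  ],
)

```text
time: 1.93
tool_pos: [0.4187, -0.316, 0.0433]
ee_rot: [-3.138, -0.873, 0.48]
wrist_force: [-0.4, 1.4, -0.5]
width: 0.0599
finger_force: 0.0
```

Call:
servo_tool(
  plan=[
    [0,0,0.2,0,0,0,60],
    [0,0,0.4,0,0,0,60],
    [0,0,0.4,0,0,0,60],
    [0,0,0.4,0,0,0,25],
    [0,0,0.4,0,0,0,25],
    [0,0,0.4,0,0,0,25],
    [0,0,0.4,0,0,0,25],
    [0,0,0.4,0,0,0,25],
    [0,0,0.4,0,0,0,25],
  ],
)

```text
time: 2.68
tool_pos: [0.4445, -0.3068, 0.0208]
ee_rot: [3.137, -0.874, 0.481]
wrist_force: [-2.2, -3.3, 3.8]
width: 0.0359
finger_force: 30.0
```

Run:
```python
from h import *
print(cur()[0].round(4))
p=cur()[0]
spot=np.array([.600,-.315,.031])
plan([(p+[0,0,.10],27.4,50,0,25,1)])
print("then")
plan([((p+[0,0,.10]),60,0,0,25,0),(spot+[0,0,.08],90,-38,0,25,2)],start=(p+[0,0,.1],Ro.from_matrix(RR(27.4,50))))
```

```text
[ 0.4445 -0.3068  0.0208]
CALL [ 0.77 , 0.   ,-0.62 , 0.002,-0.001, 0.001,25.   ] x4
then
CALL [-0.02 , 0.   , 0.01 , 0.158,-0.54 ,-0.339,25.   ] x9
CALL [ 0.5  , 1.   , 0.07 ,-0.079,-0.296,-0.23 ,25.   ] x5
CALL [ 0.05 , 0.44 , 0.02 ,-0.031,-0.117,-0.091,25.   ] x4
```

Call:
servo_tool(
  plan=[
    [0.77,0,-0.62,0,0,0,25],
    [0.77,0,-0.62,0,0,0,25],
    [0.77,0,-0.62,0,0,0,25],
    [0.77,0,-0.62,0,0,0,25],
  ],
)

```text
time: 3.02
tool_pos: [0.4469, -0.3065, 0.1227]
ee_rot: [3.127, -0.873, 0.49]
wrist_force: [0.0, 0.0, -1.6]
width: 0.0355
finger_force: 30.0
```

Call:
servo_tool(
  plan=[
    [-0.02,0,0.01,0.158,-0.54,-0.339,25],
    [-0.02,0,0.01,0.158,-0.54,-0.339,25],
    [-0.02,0,0.01,0.158,-0.54,-0.339,25],
    [-0.02,0,0.01,0.158,-0.54,-0.339,25],
    [-0.02,0,0.01,0.158,-0.54,-0.339,25],
    [-0.02,0,0.01,0.158,-0.54,-0.339,25],
    [-0.02,0,0.01,0.158,-0.54,-0.339,25],
    [-0.02,0,0.01,0.158,-0.54,-0.339,25],
    [-0.02,0,0.01,0.158,-0.54,-0.339,25],
  ],
)

```text
time: 3.77
tool_pos: [0.4464, -0.3024, 0.1144]
ee_rot: [-3.139, 0.002, 1.055]
wrist_force: [0.0, 0.8, -1.2]
width: 0.036
finger_force: 30.0
```

Call:
servo_tool(
  plan=[
    [0.5,1,0.07,-0.079,-0.296,-0.23,25],
    [0.5,1,0.07,-0.079,-0.296,-0.23,25],
    [0.5,1,0.07,-0.079,-0.296,-0.23,25],
    [0.5,1,0.07,-0.079,-0.296,-0.23,25],
    [0.5,1,0.07,-0.079,-0.296,-0.23,25],
  ],
)

```text
time: 4.18
tool_pos: [0.5579, -0.3095, 0.1055]
ee_rot: [3.108, 0.48, 1.416]
wrist_force: [-0.7, -0.5, -1.3]
width: 0.0358
finger_force: 30.0
```

Call:
servo_tool(
  plan=[
    [0.05,0.44,0.02,-0.031,-0.117,-0.091,25],
    [0.05,0.44,0.02,-0.031,-0.117,-0.091,25],
    [0.05,0.44,0.02,-0.031,-0.117,-0.091,25],
    [0.05,0.44,0.02,-0.031,-0.117,-0.091,25],
  ],
)

```text
time: 4.52
tool_pos: [0.5996, -0.3124, 0.1025]
ee_rot: [-3.133, 0.66, 1.577]
wrist_force: [0.7, 0.1, -0.2]
width: 0.0356
finger_force: 30.0
```

Run:
```python
from h import *
p=cur()[0];o=robot.get_obs()
spot=np.array([.600,-.315,.031])
print(p.round(4),o["joint_positions"].round(2),np.degrees((cur()[1].inv()*Ro.from_matrix(RR(90,-38))).magnitude()))
shot("side","s2.png",(250,100,570,340),2.5)
plan([(spot,90,-38,0,25,2)])
```

```text
[ 0.5996 -0.3124  0.1025] [-0.27  0.33  1.47 -0.68  1.23 -0.08] 0.44140698286716284
CALL [ 0.45 ,-0.   , 0.61 ,-0.002,-0.001, 0.001,25.   ] x4
```

View pics/s2.png

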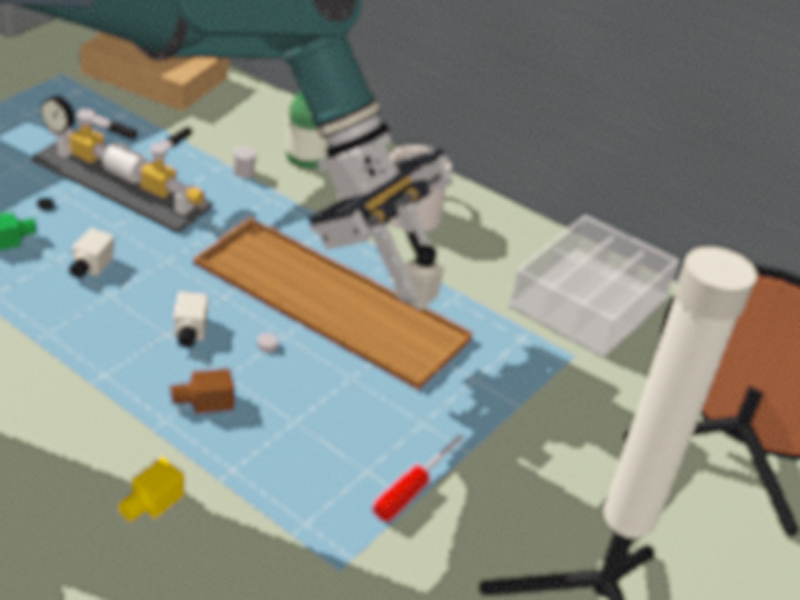

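Call:
servo_tool(
  plan=[
    [0.22,0,0.3,0,0,0,25],
    [0.33,0,0.45,0,0,0,25],
    [0.42,0,0.57,0,0,0,25],
    [0.45,0,0.61,0,0,0,25],
    [0.45,0,0.61,0,0,0,25],
  ],
)

```text
time: 4.98
tool_pos: [0.6003, -0.3172, 0.0304]
ee_rot: [-3.14, 0.663, 1.57]
wrist_force: [-0.1, -0.4, -1.2]
width: 0.0357
finger_force: 30.0
```

Run:
```python
from h import *
p=cur()[0];o=robot.get_obs()
print(p.round(4),o["wrist_force"].round(1),o["width"])
for n in("side","top"):
    robot.snapshot(n)
    print([( [round(v) for v in d["extent"]],round(d["conf"],2)) for d in robot.find_in("bottle1",n)])
print(w2px("side",[[.6,-.315,.005],[.6,-.315,.075]]).round(0))
```

```text
[ 0.6003 -0.3172  0.0304] [-0.1 -0.4 -1.2] 0.03567514555986014
[([330, 257, 26, 15], 0.9), ([418, 231, 12, 22], 0.69), ([311, 297, 26, 25], 0.66), ([253, 194, 20, 17], 0.62), ([292, 152, 22, 9], 0.54), ([326, 227, 10, 26], 0.53), ([286, 202, 20, 20], 0.48)]
[([260, 234, 12, 26], 0.9), ([407, 242, 20, 29], 0.81), ([431, 298, 19, 28], 0.65), ([205, 221, 15, 28], 0.63), ([255, 156, 110, 55], 0.59), ([446, 150, 16, 16], 0.57), ([302, 215, 19, 24], 0.52), ([399, 152, 131, 48], 0.33)]
[[413. 238.]
 [416. 220.]]
```

Call:
servo_tool(
  plan=[
    [0.01,0,0.02,0,0,0,25],
    [0.02,0,0.03,0,0,0,25],
    [0.02,0,0.03,0,0,0,25],
  ],
)

```text
time: 5.43
tool_pos: [0.6021, -0.3166, 0.0287]
ee_rot: [3.139, 0.665, 1.57]
wrist_force: [-0.1, 0.4, 2.1]
width: 0.0359
finger_force: 30.0
```

Call:
servo_tool(
  plan=[
    [0,0,0,0,0,0,54],
    [0,0,0,0,0,0,54],
    [0,0,0,0,0,0,54],
    [0,0,0,0,0,0,54],
    [0,0,0,0,0,0,54],
    [0,0,0,0,0,0,54],
  ],
)

```text
time: 5.93
tool_pos: [0.6013, -0.3164, 0.0273]
ee_rot: [3.142, 0.664, 1.571]
wrist_force: [-0.4, -0.2, 0.6]
width: 0.054
finger_force: 0.0
```

Call:
servo_tool(
  plan=[
    [0,0,-0.4,0,0,0,54],
    [0,0,-0.8,0,0,0,54],
    [0,0,-1,0,0,0,54],
    [0,0,-1,0,0,0,54],
  ],
)

```text
time: 6.27
tool_pos: [0.6048, -0.2532, 0.112]
ee_rot: [3.129, 0.666, 1.567]
wrist_force: [0.2, 0.5, 0.0]
width: 0.054
finger_force: 0.0
```

Run:
```python
from h import *
p=cur()[0]
print(p.round(3))
a=shot("side","_.png",(380,190,460,270),5);b=shot("top","_.png",(420,110,500,190),5)
cv2.imwrite("pics/p1.png",np.hstack([a,b])[:,:,::-1])
# C approach
ph=39.3;G=np.array([.440,-.109,.021]);a=RR(ph,50)[:,2]
plan([([.5,-.2,.17],60,0,0,60,0),(G-.13*a,ph,50,0,60,2),(G-.04*a,ph,50,0,60,0),(G,ph,50,0,60,1)])
```

```text
[ 0.605 -0.253  0.112]
CALL [ 0.05 ,-1.   ,-0.81 , 0.11 , 0.406, 0.316,60.   ] x7
CALL [-0.   ,-0.02 ,-0.01 , 0.002, 0.006, 0.005,60.   ] x1
CALL [-0.32 ,-1.   , 0.49 ,-0.076, 0.416, 0.163,60.   ] x6
CALL [-0.24 ,-0.29 , 0.   ,-0.024, 0.134, 0.052,60.   ] x4 ; [-0.05 ,-0.24 , 0.88 ,-0.024, 0.134, 0.052,60.   ] x3
CALL [-0. ,-0. , 0.4, 0. ,-0. ,-0. ,60. ] x2
```

View pics/p1.png

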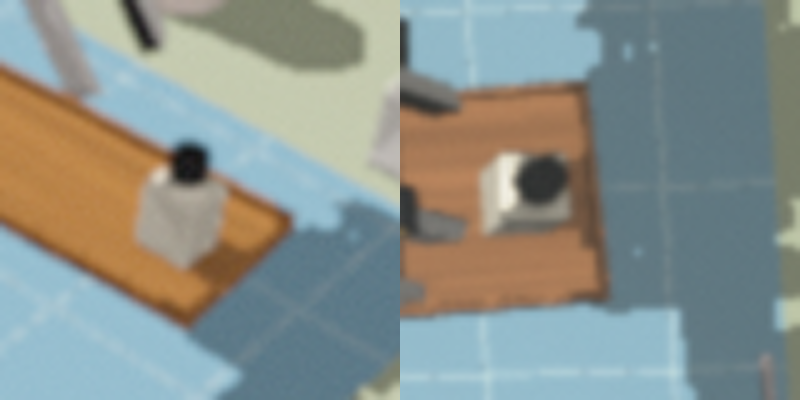

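Call:
servo_tool(
  plan=[
    [0.05,-1,-0.81,0.11,0.406,0.316,60],
    [0.05,-1,-0.81,0.11,0.406,0.316,60],
    [0.05,-1,-0.81,0.11,0.406,0.316,60],
    [0.05,-1,-0.81,0.11,0.406,0.316,60],
    [0.05,-1,-0.81,0.11,0.406,0.316,60],
    [0.05,-1,-0.81,0.11,0.406,0.316,60],
    [0.05,-1,-0.81,0.11,0.406,0.316,60],
  ],
)

```text
time: 6.95
tool_pos: [0.5002, -0.2029, 0.1654]
ee_rot: [-3.14, 0.008, 1.048]
wrist_force: [0.0, 0.1, -0.6]
width: 0.0603
finger_force: 0.0
```

Call:
servo_tool(
  plan=[
    [-0.32,-1,0.49,-0.076,0.416,0.163,60],
    [-0.32,-1,0.49,-0.076,0.416,0.163,60],
    [-0.32,-1,0.49,-0.076,0.416,0.163,60],
    [-0.32,-1,0.49,-0.076,0.416,0.163,60],
    [-0.32,-1,0.49,-0.076,0.416,0.163,60],
    [-0.32,-1,0.49,-0.076,0.416,0.163,60],
  ],
)

```text
time: 7.45
tool_pos: [0.3962, -0.1803, 0.1155]
ee_rot: [3.105, -0.657, 0.793]
wrist_force: [0.3, 0.5, -0.3]
width: 0.0599
finger_force: 0.0
```

Run:
```python
from h import *
ph=39.3;G=np.array([.440,-.109,.021]);a=RR(ph,50)[:,2]
print(cur()[0].round(3))
shot("top","p2.png",(180,110,500,310),2.5)
print([( [round(v) for v in d["extent"]],round(d["conf"],2)) for d in robot.find_in("bottle1","top")])
plan([(G-.12*a,ph,50,0,60,2),(G-.04*a,ph,50,0,60,0),(G,ph,50,0,60,1)])
```

```text
[ 0.396 -0.18   0.115]
[([433, 294, 18, 24], 0.87), ([258, 234, 16, 26], 0.82), ([443, 150, 17, 17], 0.75), ([368, 215, 26, 30], 0.63), ([203, 221, 18, 29], 0.61), ([408, 239, 15, 17], 0.53)]
CALL [-0.17 ,-0.28 , 0.08 ,-0.026, 0.139, 0.05 ,60.   ] x4 ; [ 0.01 ,-0.24 , 0.86 ,-0.026, 0.139, 0.05 ,60.   ] x2
CALL [-0. ,-0. , 0.4,-0. ,-0. , 0. ,60. ] x2
```

View pics/p2.png

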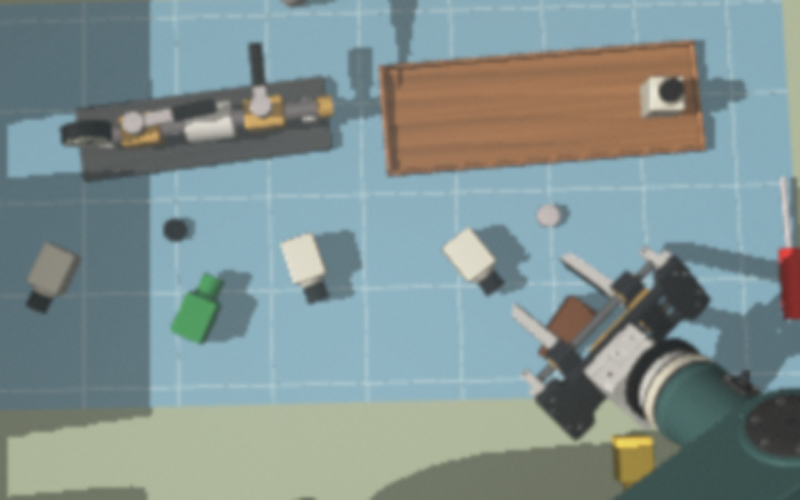

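Call:
servo_tool(
  plan=[
    [-0.17,-0.28,0.08,-0.026,0.139,0.05,60],
    [-0.17,-0.28,0.08,-0.026,0.139,0.05,60],
    [-0.17,-0.28,0.08,-0.026,0.139,0.05,60],
    [-0.17,-0.28,0.08,-0.026,0.139,0.05,60],
    [0.01,-0.24,0.86,-0.026,0.139,0.05,60],
    [0.01,-0.24,0.86,-0.026,0.139,0.05,60],
    [0.01,-0.24,0.86,-0.026,0.139,0.05,60],
  ],
)

```text
time: 8.13
tool_pos: [0.4216, -0.1233, 0.0473]
ee_rot: [3.133, -0.87, 0.707]
wrist_force: [-0.5, 1.3, -0.2]
width: 0.0599
finger_force: 0.0
```

Call:
servo_tool(
  plan=[
    [0,0,0.2,0,0,0,60],
    [0,0,0.4,0,0,0,60],
    [0,0,0.4,0,0,0,60],
    [0,0,0.4,0,0,0,25],
    [0,0,0.4,0,0,0,25],
    [0,0,0.4,0,0,0,25],
    [0,0,0.4,0,0,0,25],
    [0,0,0.4,0,0,0,25],
    [0,0,0.4,0,0,0,25],
  ],
)

```text
time: 8.88
tool_pos: [0.4447, -0.109, 0.0248]
ee_rot: [3.125, -0.872, 0.706]
wrist_force: [-2.7, -1.9, 5.8]
width: 0.0359
finger_force: 29.9
```

Run:
```python
from h import *
p=cur()[0];print(p.round(4))
spot=np.array([.596,-.235,.029])
plan([(p+[0,0,.10],39.3,50,0,25,1),((p+[0.04,-0.03,.11]),65,0,0,25,0),(spot+[0,0,.09],90,-38,0,25,2),(spot+[0,0,.01],90,-38,0,25,1)])
```

```text
[ 0.4447 -0.109   0.0248]
CALL [ 0.77 , 0.01 ,-0.62 , 0.001, 0.   , 0.008,25.   ] x4 ; [ 0.9  , 0.5  ,-0.6  , 0.129,-0.545,-0.26 ,25.   ] x8
CALL [-0.29 , 1.   , 0.11 ,-0.065,-0.293,-0.188,25.   ] x5
CALL [-0.19 , 0.36 , 0.16 ,-0.027,-0.123,-0.079,25.   ] x4 ; [ 0.17 , 0.34 , 0.87 ,-0.027,-0.123,-0.079,25.   ] x3
```

Call:
servo_tool(
  plan=[
    [0.77,0,-0.62,0,0,0,25],
    [0.77,0,-0.62,0,0,0,25],
    [0.77,0,-0.62,0,0,0,25],
    [0.77,0,-0.62,0,0,0,25],
    [0.9,0.5,-0.6,0.129,-0.545,-0.26,25],
    [0.9,0.5,-0.6,0.129,-0.545,-0.26,25],
    [0.9,0.5,-0.6,0.129,-0.545,-0.26,25],
    [0.9,0.5,-0.6,0.129,-0.545,-0.26,25],
    [0.9,0.5,-0.6,0.129,-0.545,-0.26,25],
    [0.9,0.5,-0.6,0.129,-0.545,-0.26,25],
    [0.9,0.5,-0.6,0.129,-0.545,-0.26,25],
    [0.9,0.5,-0.6,0.129,-0.545,-0.26,25],
  ],
)

```text
time: 9.88
tool_pos: [0.485, -0.1377, 0.1306]
ee_rot: [-3.137, 0.005, 1.14]
wrist_force: [-0.6, 0.5, -0.7]
width: 0.0361
finger_force: 29.9
```

Call:
servo_tool(
  plan=[
    [-0.29,1,0.11,-0.065,-0.293,-0.188,25],
    [-0.29,1,0.11,-0.065,-0.293,-0.188,25],
    [-0.29,1,0.11,-0.065,-0.293,-0.188,25],
    [-0.29,1,0.11,-0.065,-0.293,-0.188,25],
    [-0.29,1,0.11,-0.065,-0.293,-0.188,25],
  ],
)

```text
time: 10.3
tool_pos: [0.5629, -0.205, 0.116]
ee_rot: [3.118, 0.471, 1.439]
wrist_force: [-0.1, 1.3, -2.2]
width: 0.0357
finger_force: 29.9
```

Run:
```python
from h import *
p=cur()[0];print(p.round(4))
spot=np.array([.596,-.235,.029])
robot.snapshot("side")
print([( [round(v) for v in d["extent"]],round(d["conf"],2)) for d in robot.find_in("bottle1","side")],w2px("side",[p]))
plan([(spot+[0,0,.07],90,-38,0,25,2),(spot+[0,0,.006],90,-38,0,25,1),(spot,90,-38,0,25,1)])
```

```text
[ 0.5629 -0.205   0.116 ]
[([418, 232, 16, 22], 0.78), ([332, 257, 22, 19], 0.78), ([254, 192, 24, 19], 0.75), ([383, 196, 12, 24], 0.74), ([231, 170, 20, 11], 0.73), ([288, 203, 18, 20], 0.7), ([311, 297, 26, 23], 0.56)] [[379.59280766 197.1285256 ]]
CALL [-0.16 , 0.37 , 0.3  ,-0.031,-0.124,-0.073,25.   ] x4 ; [ 0.13 , 0.36 , 0.87 ,-0.031,-0.124,-0.073,25.   ] x3 ; [ 0.15 , 0.36 , 0.92 ,-0.031,-0.124,-0.073,25.   ] x2
```

Call:
servo_tool(
  plan=[
    [-0.16,0.37,0.3,-0.031,-0.124,-0.073,25],
    [-0.16,0.37,0.3,-0.031,-0.124,-0.073,25],
    [-0.16,0.37,0.3,-0.031,-0.124,-0.073,25],
    [-0.16,0.37,0.3,-0.031,-0.124,-0.073,25],
    [0.13,0.36,0.87,-0.031,-0.124,-0.073,25],
    [0.13,0.36,0.87,-0.031,-0.124,-0.073,25],
    [0.13,0.36,0.87,-0.031,-0.124,-0.073,25],
    [0.15,0.36,0.91,-0.031,-0.124,-0.073,25],
    [0.15,0.36,0.91,-0.031,-0.124,-0.073,25],
  ],
)

```text
time: 11.15
tool_pos: [0.5988, -0.2396, 0.0356]
ee_rot: [3.127, 0.666, 1.557]
wrist_force: [0.8, 0.6, -0.2]
width: 0.0356
finger_force: 29.9
```

Call:
servo_tool(
  plan=[
    [0,0,0,0,0,0,54],
    [0,0,0,0,0,0,54],
    [0,0,0,0,0,0,54],
    [0,0,0,0,0,0,54],
    [0,0,0,0,0,0,54],
    [0,0,0,0,0,0,54],
  ],
)

```text
time: 11.65
tool_pos: [0.5984, -0.2387, 0.0341]
ee_rot: [3.13, 0.666, 1.56]
wrist_force: [0.1, -0.8, -0.1]
width: 0.054
finger_force: 0.0
```

Call:
servo_tool(
  plan=[
    [0,0,-0.4,0,0,0,54],
    [0,0,-0.8,0,0,0,54],
    [0,0,-1,0,0,0,54],
    [0,0,-1,0,0,0,54],
  ],
)

```text
time: 11.98
tool_pos: [0.6011, -0.175, 0.1179]
ee_rot: [3.119, 0.666, 1.556]
wrist_force: [1.2, 0.4, 0.7]
width: 0.0543
finger_force: 0.0
```

Run:
```python
from h import *
print(cur()[0].round(3))
a=shot("side","_.png",(340,170,450,270),5)
shot("top","_.png")
for n in("side","top"):print([( [round(v) for v in d["extent"]],round(d["conf"],2)) for d in robot.find_in("bottle1",n)])
cv2.imwrite("pics/p3.png",a[:,:,::-1])
ph=19.1;G=np.array([.439,.063,.021]);a=RR(ph,50)[:,2]
plan([([.48,-.07,.16],50,0,0,60,0),(G-.12*a,ph,50,0,60,2),(G-.04*a,ph,50,0,60,0)])
```

```text
[ 0.601 -0.175  0.118]
[([311, 298, 21, 24], 0.95), ([396, 218, 15, 28], 0.81), ([334, 258, 23, 18], 0.81), ([232, 169, 19, 12], 0.78), ([288, 204, 19, 20], 0.78), ([252, 193, 28, 12], 0.75), ([417, 234, 21, 20], 0.55)]
[([432, 299, 20, 29], 0.95), ([203, 221, 18, 28], 0.93), ([408, 243, 18, 25], 0.75), ([259, 232, 10, 24], 0.72), ([445, 150, 18, 18], 0.53), ([417, 148, 19, 20], 0.5)]
CALL [ 0.46 ,-1.   ,-0.89 , 0.128, 0.347, 0.363,60.   ] x7
CALL [ 0.03 ,-0.22 ,-0.08 , 0.021, 0.058, 0.061,60.   ] x2
CALL [-0.01 ,-1.   , 0.37 ,-0.092, 0.332, 0.197,60.   ] x5
CALL [-0.29 ,-0.61 , 0.07 ,-0.058, 0.21 , 0.124,60.   ] x6 ; [-0.04 ,-0.51 , 0.82 ,-0.058, 0.21 , 0.124,60.   ] x2
```

View pics/p3.png

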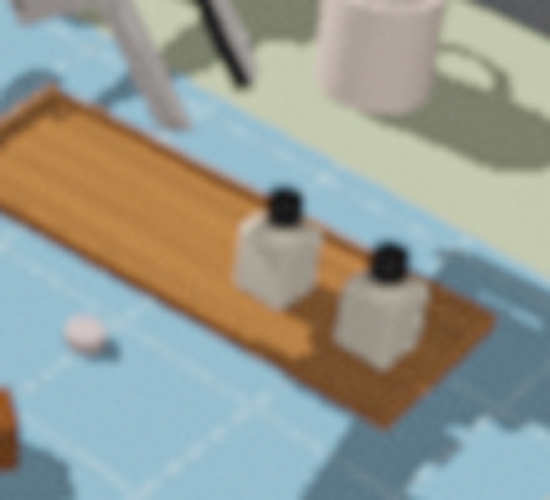

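Call:
servo_tool(
  plan=[
    [0.46,-1,-0.89,0.128,0.347,0.363,60],
    [0.46,-1,-0.89,0.128,0.347,0.363,60],
    [0.46,-1,-0.89,0.128,0.347,0.363,60],
    [0.46,-1,-0.89,0.128,0.347,0.363,60],
    [0.46,-1,-0.89,0.128,0.347,0.363,60],
    [0.46,-1,-0.89,0.128,0.347,0.363,60],
    [0.46,-1,-0.89,0.128,0.347,0.363,60],
  ],
)

```text
time: 12.77
tool_pos: [0.497, -0.0871, 0.1521]
ee_rot: [3.111, 0.089, 0.961]
wrist_force: [0.7, -0.8, -0.4]
width: 0.0599
finger_force: 0.0
```

Call:
servo_tool(
  plan=[
    [0.03,-0.22,-0.08,0.021,0.058,0.061,60],
    [0.03,-0.22,-0.08,0.021,0.058,0.061,60],
    [0.03,-0.22,-0.08,0.021,0.058,0.061,60],
  ],
)

```text
time: 13.02
tool_pos: [0.4806, -0.0715, 0.1587]
ee_rot: [3.139, 0.0, 0.871]
wrist_force: [-0.2, 0.1, -0.9]
width: 0.0598
finger_force: 0.0
```

Call:
servo_tool(
  plan=[
    [-0.01,-1,0.37,-0.092,0.332,0.197,60],
    [-0.01,-1,0.37,-0.092,0.332,0.197,60],
    [-0.01,-1,0.37,-0.092,0.332,0.197,60],
    [-0.01,-1,0.37,-0.092,0.332,0.197,60],
    [-0.01,-1,0.37,-0.092,0.332,0.197,60],
    [-0.01,-1,0.37,-0.092,0.332,0.197,60],
  ],
)

```text
time: 13.52
tool_pos: [0.4001, -0.0062, 0.1169]
ee_rot: [3.078, -0.534, 0.569]
wrist_force: [0.2, -0.8, -1.2]
width: 0.0597
finger_force: 0.0
```

Run:
```python
from h import *
print(cur()[0].round(3))
for n in("top","side"):
    shot(n,f"q_{n}.png")
    print([( [round(v) for v in d["extent"]],round(d["conf"],2)) for d in robot.find_in("bottle1",n)])
ph=19.1;G=np.array([.439,.063,.021]);a=RR(ph,50)[:,2]
plan([(G-.12*a,ph,50,0,60,2),(G-.04*a,ph,50,0,60,0)])
```

```text
[ 0.4   -0.006  0.117]
[([303, 216, 16, 27], 0.86), ([406, 243, 20, 25], 0.78), ([446, 150, 16, 18], 0.77), ([416, 150, 16, 18], 0.76), ([204, 223, 13, 28], 0.63), ([431, 297, 18, 29], 0.56), ([259, 235, 16, 27], 0.56)]
[([334, 257, 26, 17], 0.91), ([418, 232, 16, 22], 0.75), ([311, 295, 28, 24], 0.61), ([253, 192, 26, 16], 0.6), ([395, 219, 11, 25], 0.53), ([288, 201, 19, 19], 0.48)]
CALL [-0.32 ,-0.63 , 0.08 ,-0.056, 0.208, 0.127,60.   ] x6 ; [-0.07 ,-0.53 , 0.83 ,-0.056, 0.208, 0.127,60.   ] x2
```

Call:
servo_tool(
  plan=[
    [-0.32,-0.63,0.08,-0.056,0.208,0.127,60],
    [-0.32,-0.63,0.08,-0.056,0.208,0.127,60],
    [-0.32,-0.63,0.08,-0.056,0.208,0.127,60],
    [-0.32,-0.63,0.08,-0.056,0.208,0.127,60],
    [-0.32,-0.63,0.08,-0.056,0.208,0.127,60],
    [-0.32,-0.63,0.08,-0.056,0.208,0.127,60],
    [-0.07,-0.53,0.83,-0.056,0.208,0.127,60],
    [-0.07,-0.53,0.83,-0.056,0.208,0.127,60],
    [-0.07,-0.53,0.83,-0.056,0.208,0.127,60],
    [-0.07,-0.53,0.83,-0.056,0.208,0.127,60],
  ],
)

```text
time: 14.55
tool_pos: [0.4124, 0.0563, 0.0467]
ee_rot: [-3.139, -0.872, 0.339]
wrist_force: [-1.0, 0.6, 0.3]
width: 0.0601
finger_force: 0.0
```

Call:
servo_tool(
  plan=[
    [0,0,0.2,0,0,0,60],
    [0,0,0.4,0,0,0,60],
    [0,0,0.4,0,0,0,60],
    [0,0,0.4,0,0,0,25],
    [0,0,0.4,0,0,0,25],
    [0,0,0.4,0,0,0,25],
    [0,0,0.4,0,0,0,25],
    [0,0,0.4,0,0,0,25],
    [0,0,0.4,0,0,0,25],
  ],
)

```text
time: 15.3
tool_pos: [0.4418, 0.0631, 0.0215]
ee_rot: [-3.141, -0.875, 0.331]
wrist_force: [-3.0, -1.2, 5.4]
width: 0.0361
finger_force: 30.0
```

Run:
```python
from h import *
p=cur()[0];print(p.round(4))
spot=np.array([.592,-.16,.029])
plan([(p+[0,0,.10],19.1,50,0,25,1),((p+[0.04,-0.03,.11]),50,0,0,25,1),(spot+[0,0,.09],90,-38,0,25,2)])
```

```text
[0.4418 0.0631 0.0215]
CALL [ 0.77 ,-0.   ,-0.62 , 0.001,-0.002,-0.001,25.   ] x4
CALL [ 0.24 , 0.41 , 0.14 , 0.15 ,-0.542,-0.321,25.   ] x10
CALL [-0.37 , 1.   , 0.06 ,-0.07 ,-0.193,-0.204,25.   ] x4
CALL [-0.67 , 0.89 , 0.34 ,-0.077,-0.211,-0.223,25.   ] x6
```

Call:
servo_tool(
  plan=[
    [0.77,0,-0.62,0,0,0,25],
    [0.77,0,-0.62,0,0,0,25],
    [0.77,0,-0.62,0,0,0,25],
    [0.77,0,-0.62,0,0,0,25],
  ],
)

```text
time: 15.63
tool_pos: [0.4458, 0.063, 0.1266]
ee_rot: [3.132, -0.883, 0.339]
wrist_force: [0.3, -0.5, -0.2]
width: 0.0361
finger_force: 30.0
```

Call:
servo_tool(
  plan=[
    [0.24,0.41,0.14,0.15,-0.542,-0.321,25],
    [0.24,0.41,0.14,0.15,-0.542,-0.321,25],
    [0.24,0.41,0.14,0.15,-0.542,-0.321,25],
    [0.24,0.41,0.14,0.15,-0.542,-0.321,25],
    [0.24,0.41,0.14,0.15,-0.542,-0.321,25],
    [0.24,0.41,0.14,0.15,-0.542,-0.321,25],
    [0.24,0.41,0.14,0.15,-0.542,-0.321,25],
    [0.24,0.41,0.14,0.15,-0.542,-0.321,25],
    [0.24,0.41,0.14,0.15,-0.542,-0.321,25],
    [0.24,0.41,0.14,0.15,-0.542,-0.321,25],
  ],
)

```text
time: 16.47
tool_pos: [0.4811, 0.035, 0.126]
ee_rot: [-3.136, 0.001, 0.874]
wrist_force: [0.8, 0.3, -1.0]
width: 0.0357
finger_force: 30.0
```

Call:
servo_tool(
  plan=[
    [-0.37,1,0.06,-0.07,-0.193,-0.204,25],
    [-0.37,1,0.06,-0.07,-0.193,-0.204,25],
    [-0.37,1,0.06,-0.07,-0.193,-0.204,25],
    [-0.37,1,0.06,-0.07,-0.193,-0.204,25],
  ],
)

```text
time: 16.8
tool_pos: [0.5339, -0.0623, 0.1203]
ee_rot: [3.083, 0.318, 1.185]
wrist_force: [-1.1, 0.3, -1.0]
width: 0.0358
finger_force: 30.0
```

Call:
servo_tool(
  plan=[
    [-0.67,0.89,0.34,-0.077,-0.211,-0.223,25],
    [-0.67,0.89,0.34,-0.077,-0.211,-0.223,25],
    [-0.67,0.89,0.34,-0.077,-0.211,-0.223,25],
    [-0.67,0.89,0.34,-0.077,-0.211,-0.223,25],
    [-0.67,0.89,0.34,-0.077,-0.211,-0.223,25],
    [-0.67,0.89,0.34,-0.077,-0.211,-0.223,25],
  ],
)

```text
time: 17.3
tool_pos: [0.5884, -0.1597, 0.113]
ee_rot: [-3.136, 0.656, 1.57]
wrist_force: [-0.4, -0.3, -1.1]
width: 0.0356
finger_force: 30.0
```

Run:
```python
from h import *
p=cur()[0];print(p.round(4),robot.get_obs()["joint_positions"].round(2))
spot=np.array([.592,-.16,.029])
robot.snapshot("side")
print([( [round(v) for v in d["extent"]],round(d["conf"],2)) for d in robot.find_in("bottle1","side")],w2px("side",[p]))
plan([(spot+[0,0,.01],90,-38,0,25,1),(spot,90,-38,0,25,2)])
```

```text
[ 0.5884 -0.1597  0.113 ] [-0.02  0.28  1.51 -0.67  1.39  0.12]
[([331, 256, 26, 16], 0.89), ([375, 187, 17, 25], 0.82), ([394, 218, 15, 24], 0.74), ([253, 193, 24, 16], 0.68), ([312, 296, 23, 22], 0.63), ([232, 171, 21, 12], 0.62), ([417, 233, 17, 22], 0.62)] [[373.11353915 187.67375928]]
CALL [ 0.47 , 0.02 , 0.62 ,-0.002,-0.004,-0.002,25.   ] x3 ; [ 0.53 , 0.02 , 0.7  ,-0.002,-0.004,-0.002,25.   ] x3
```

Call:
servo_tool(
  plan=[
    [0.3,0.02,0.4,0,0,0,25],
    [0.47,0.02,0.62,0,0,0,25],
    [0.47,0.02,0.62,0,0,0,25],
    [0.5,0.02,0.67,0,0,0,25],
    [0.52,0.02,0.69,0,0,0,25],
    [0.52,0.02,0.69,0,0,0,25],
  ],
)

```text
time: 17.9
tool_pos: [0.5939, -0.1614, 0.0307]
ee_rot: [3.139, 0.66, 1.567]
wrist_force: [0.4, -0.2, -0.5]
width: 0.0358
finger_force: 30.0
```

Call:
servo_tool(
  plan=[
    [0,0,0,0,0,0,54],
    [0,0,0,0,0,0,54],
    [0,0,0,0,0,0,54],
    [0,0,0,0,0,0,54],
    [0,0,0,0,0,0,54],
    [0,0,0,0,0,0,54],
  ],
)

```text
time: 18.4
tool_pos: [0.5927, -0.1612, 0.0288]
ee_rot: [-3.14, 0.66, 1.57]
wrist_force: [0.2, 1.4, -0.2]
width: 0.0542
finger_force: 0.0
```

Call:
servo_tool(
  plan=[
    [0,0,-0.4,0,0,0,54],
    [0,0,-0.8,0,0,0,54],
    [0,0,-1,0,0,0,54],
    [0,0,-1,0,0,0,54],
  ],
)

```text
time: 18.73
tool_pos: [0.5961, -0.0976, 0.1128]
ee_rot: [3.131, 0.659, 1.566]
wrist_force: [0.4, 0.4, 0.2]
width: 0.0542
finger_force: 0.0
```

Run:
```python
from h import *
print(cur()[0].round(3))
for n in("side","top"):
    shot(n,"q_%s3.png"%n);print([( [round(v) for v in d["extent"]],round(d["conf"],2)) for d in robot.find_in("bottle1",n)])
ph=-30.9;G=np.array([.434,.324,.021]);a=RR(ph,50)[:,2]
for f in(0,1):plan([([.56,0.,.17],50,0,0,60,1),([.4,.22,.17],0,25,0,60,1),(G-.12*a,ph,50,0,60,2)])
```

```text
[ 0.596 -0.098  0.113]
[([396, 218, 13, 28], 0.85), ([333, 256, 25, 14], 0.85), ([417, 231, 17, 24], 0.77), ([375, 210, 15, 21], 0.64), ([253, 193, 22, 14], 0.58), ([309, 296, 24, 24], 0.57), ([232, 171, 21, 10], 0.55)]
[([204, 221, 17, 25], 0.86), ([407, 244, 18, 25], 0.85), ([445, 149, 16, 16], 0.83), ([430, 298, 17, 32], 0.81), ([417, 150, 19, 15], 0.77), ([387, 152, 13, 14], 0.72), ([260, 168, 108, 32], 0.55)]
CALL [ 0.37 ,-0.29 ,-1.   , 0.129, 0.364, 0.385,60.   ] x7
CALL [ 0.06 ,-0.08 ,-0.07 , 0.014, 0.04 , 0.042,60.   ] x2
CALL [ 0.25 ,-1.   ,-0.   ,-0.046, 0.099, 0.208,60.   ] x3
CALL [-0.08 ,-1.   ,-0.06 ,-0.045, 0.096, 0.202,60.   ] x3
CALL [-0.25 ,-0.62 ,-0.11 ,-0.03 , 0.065, 0.137,60.   ] x3
CALL [-0.47 ,-1.   , 0.31 ,-0.14 , 0.18 , 0.182,60.   ] x4
CALL [-0.39 ,-0.43 ,-0.04 ,-0.071, 0.091, 0.092,60.   ] x4
CALL [ 0.37 ,-0.29 ,-1.   , 0.129, 0.364, 0.385,60.   ] x7
CALL [ 0.06 ,-0.08 ,-0.07 , 0.014, 0.04 , 0.042,60.   ] x2
CALL [ 0.25 ,-1.   ,-0.   ,-0.046, 0.099, 0.208,60.   ] x3
CALL [-0.08 ,-1.   ,-0.06 ,-0.045, 0.096, 0.202,60.   ] x3
CALL [-0.25 ,-0.62 ,-0.11 ,-0.03 , 0.065, 0.137,60.   ] x3
CALL [-0.47 ,-1.   , 0.31 ,-0.14 , 0.18 , 0.182,60.   ] x4
CALL [-0.39 ,-0.43 ,-0.04 ,-0.071, 0.091, 0.092,60.   ] x4
```

Run:
```python
from h import *
sp=np.array([.577,.229])
def g(al,r,z,c=sp): a=np.radians(al);return [c[0]+r*np.cos(a),c[1]+r*np.sin(a),z]
plan([([.58,-.03,.19],97.1,0,0,34,1),(g(-82.9,.063,.17),97.1,0,0,34,2),(g(-82.9,.063,.097),97.1,0,0,34,2)])
```

```text
CALL [ 0.05 ,-0.11 ,-1.   ,-0.028, 0.386,-0.071,34.   ] x5
CALL [ 0.05 ,-0.   ,-0.07 ,-0.002, 0.033,-0.006,34.   ] x2
CALL [ 1.  , 0.15, 0.1 , 0.  ,-0.  ,-0.  ,34.  ] x3
CALL [ 0.94, 0.14, 0.1 , 0.  ,-0.  ,-0.  ,34.  ] x5 ; [ 0.94, 0.14, 0.83, 0.  ,-0.  ,-0.  ,34.  ] x4
```

Call:
servo_tool(
  plan=[
    [0.05,-0.11,-1,-0.028,0.386,-0.071,34],
    [0.05,-0.11,-1,-0.028,0.386,-0.071,34],
    [0.05,-0.11,-1,-0.028,0.386,-0.071,34],
    [0.05,-0.11,-1,-0.028,0.386,-0.071,34],
    [0.05,-0.11,-1,-0.028,0.386,-0.071,34],
    [0.05,-0.11,-1,-0.028,0.386,-0.071,34],
  ],
)

```text
time: 19.43
tool_pos: [0.5818, -0.0396, 0.183]
ee_rot: [3.141, 0.052, 1.679]
wrist_force: [0.5, -0.3, 0.2]
width: 0.0339
finger_force: 0.0
```

Call:
servo_tool(
  plan=[
    [0.05,0,-0.07,0,0.033,-0.006,34],
    [0.05,0,-0.07,0,0.033,-0.006,34],
  ],
)

```text
time: 19.6
tool_pos: [0.5808, -0.031, 0.1886]
ee_rot: [-3.139, 0.001, 1.692]
wrist_force: [0.3, -0.0, 0.1]
width: 0.0344
finger_force: 0.0
```

Call:
servo_tool(
  plan=[
    [1,0.15,0.1,0,0,0,34],
    [1,0.15,0.1,0,0,0,34],
    [1,0.15,0.1,0,0,0,34],
    [1,0.15,0.1,0,0,0,34],
  ],
)

```text
time: 19.93
tool_pos: [0.5824, 0.0758, 0.1771]
ee_rot: [-3.138, 0.001, 1.701]
wrist_force: [0.5, -0.4, -0.1]
width: 0.0339
finger_force: 0.0
```

Call:
servo_tool(
  plan=[
    [0.94,0.14,0.1,0,0,0,34],
    [0.94,0.14,0.1,0,0,0,34],
    [0.94,0.14,0.1,0,0,0,34],
    [0.94,0.14,0.1,0,0,0,34],
    [0.94,0.14,0.1,0,0,0,34],
  ],
)

```text
time: 20.35
tool_pos: [0.5855, 0.1662, 0.1688]
ee_rot: [-3.14, 0.004, 1.697]
wrist_force: [-0.4, -0.6, -0.3]
width: 0.0341
finger_force: 0.0
```

Run:
```python
from h import *
print(cur()[0].round(4),np.degrees(robot.get_obs()["ee_rot"]).round(1))
a=shot("side","_.png",(230,110,350,200),6)
b=shot("top","_.png")
robot.find_in
for n in("supply","drain"): print([( [round(v) for v in d["extent"]],round(d["conf"],2)) for d in robot.find_in(n,"top")])
cv2.imwrite("pics/v1.png",a[:,:,::-1])
sp=np.array([.577,.229])
def g(al,r,z,c=sp): a=np.radians(al);return [c[0]+r*np.cos(a),c[1]+r*np.sin(a),z]
plan([(g(-82.9,.063,.097),97.1,0,0,34,2)])
```

```text
[0.5855 0.1662 0.1688] [-179.9    0.2   97.2]
[]
[([284, 144, 12, 30], 0.5)]
CALL [ 0.02 ,-0.01 , 0.75 , 0.001, 0.001,-0.001,34.   ] x4
```

View pics/v1.png

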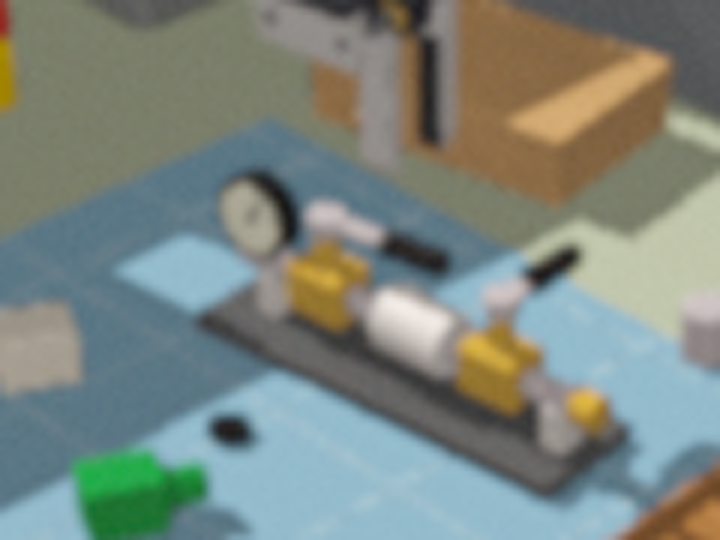

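Call:
servo_tool(
  plan=[
    [0.02,-0.01,0.3,0,0,0,34],
    [0.02,-0.01,0.5,0,0,0,34],
    [0.02,-0.01,0.62,0,0,0,34],
    [0.02,-0.01,0.72,0,0,0,34],
    [0.02,-0.01,0.72,0,0,0,34],
  ],
)

```text
time: 20.97
tool_pos: [0.5836, 0.1675, 0.0957]
ee_rot: [-3.138, 0.001, 1.695]
wrist_force: [-0.0, -0.6, -0.3]
width: 0.034
finger_force: 0.0
```

Run:
```python
from h import *
print(cur()[0].round(4),robot.get_obs()["wrist_force"].round(1), w2px("side",[[.585,.166,.088]]),w2px("side",[[.577,.229,.095]]))
sp=np.array([.577,.229])
def g(al,r,z,c=sp): a=np.radians(al);return [c[0]+r*np.cos(a),c[1]+r*np.sin(a),z]
plan([(g(al,.063,.098),al+180,0,0,34,0) for al in (-70,-55,-40,-25,-10,0)])
```

```text
[0.5836 0.1675 0.0957] [-0.  -0.6 -0.3] [[297.83557712 152.9063079 ]] [[283.59880338 144.94612541]]
CALL [ 0.   , 0.15 ,-0.   ,-0.002, 0.001,-0.143,34.   ] x2 ; [ 0.06 , 0.31 ,-0.   ,-0.002, 0.   ,-0.31 ,34.   ] x3 ; [ 0.16 , 0.44 ,-0.   ,-0.002,-0.   ,-0.476,34.   ] x3 ; [ 0.28 , 0.54 ,-0.01 ,-0.002,-0.   ,-0.643,34.   ] x3
CALL [ 0.02 , 0.16 , 0.   , 0.   , 0.   ,-0.167,34.   ] x3 ; [ 0.06 , 0.27 ,-0.   , 0.   , 0.   ,-0.278,34.   ] x2
```

Call:
servo_tool(
  plan=[
    [0,0.15,0,0,0,-0.143,34],
    [0,0.15,0,0,0,-0.143,34],
    [0.06,0.31,0,0,0,-0.31,34],
    [0.06,0.31,0,0,0,-0.31,34],
    [0.06,0.31,0,0,0,-0.31,34],
    [0.16,0.44,0,0,0,-0.476,34],
    [0.16,0.44,0,0,0,-0.476,34],
    [0.16,0.44,0,0,0,-0.476,34],
    [0.28,0.54,0,0,0,-0.643,34],
    [0.28,0.54,0,0,0,-0.643,34],
    [0.28,0.54,0,0,0,-0.643,34],
  ],
)

```text
time: 21.88
tool_pos: [0.6352, 0.2032, 0.0989]
ee_rot: [3.141, 0.002, 2.705]
wrist_force: [0.7, -0.5, -0.5]
width: 0.0337
finger_force: 0.0
```

Call:
servo_tool(
  plan=[
    [0.02,0.16,0,0,0,-0.167,34],
    [0.02,0.16,0,0,0,-0.167,34],
    [0.02,0.16,0,0,0,-0.167,34],
    [0.06,0.27,0,0,0,-0.278,34],
    [0.06,0.27,0,0,0,-0.278,34],
    [0.06,0.27,0,0,0,-0.278,34],
  ],
)

```text
time: 22.38
tool_pos: [0.6409, 0.23, 0.0986]
ee_rot: [-3.141, 0.002, 3.137]
wrist_force: [0.6, -0.2, -0.3]
width: 0.034
finger_force: 0.0
```

Run:
```python
from h import *
print(cur()[0].round(4),robot.get_obs()["wrist_force"].round(1),robot.get_obs()["width"])
sp=np.array([.577,.229])
def g(al,r,z,c=sp): a=np.radians(al);return [c[0]+r*np.cos(a),c[1]+r*np.sin(a),z]
plan([(g(al,.063,.098),187.1,0,0,34,0) for al in (7,12,16,20)])
```

```text
[0.6409 0.23   0.0986] [ 0.6 -0.2 -0.3] 0.03404447603158904
CALL [ 0.01 , 0.07 , 0.03 ,-0.   , 0.001,-0.082,34.   ] x2 ; [ 0.02 , 0.12 , 0.03 ,-0.   , 0.001,-0.082,34.   ] x1 ; [ 0.03 , 0.16 , 0.03 ,-0.   , 0.001,-0.082,34.   ] x1 ; [ 0.05 , 0.21 , 0.03 ,-0.   , 0.001,-0.082,34.   ] x1
```

Run:
```python
from h import *
a=shot("side","_.png",(230,100,350,200),5);b=shot("top","_.png",(190,110,250,190),5)
cv2.imwrite("pics/v2.png",np.hstack([a,np.pad(b,((0,100),(0,0),(0,0)))])[:,:,::-1][:,:800])
```

```text
(no output)
```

View pics/v2.png

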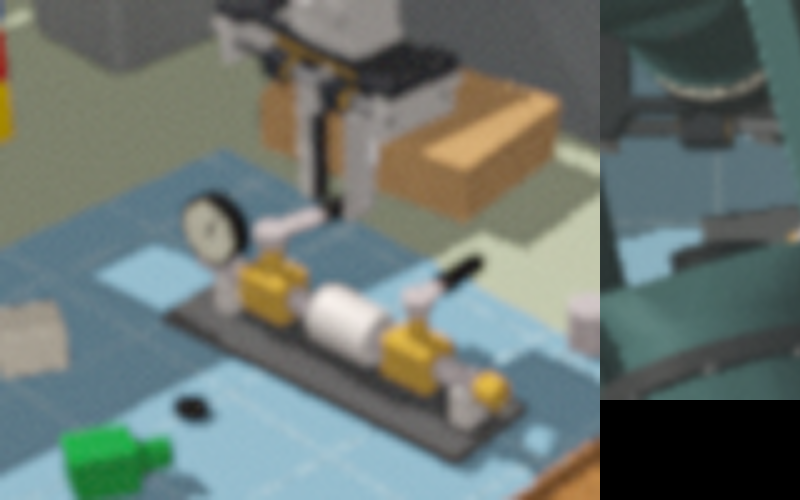

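Call:
servo_tool(
  plan=[
    [0.01,0.07,0.04,0,0,-0.078,34],
    [0.01,0.07,0.04,0,0,-0.078,34],
    [0.02,0.12,0.04,0,0,-0.078,34],
    [0.03,0.16,0.04,0,0,-0.078,34],
    [0.03,0.16,0.04,0,0,-0.078,34],
  ],
)

```text
time: 22.9
tool_pos: [0.6383, 0.2456, 0.0942]
ee_rot: [-3.139, 0.002, -3.02]
wrist_force: [2.4, -2.7, 0.6]
width: 0.0338
finger_force: 1.7
```

Call:
servo_tool(
  plan=[
    [0,0.02,0,0,0,0,34],
    [0,0.04,0,0,0,0,34],
    [0,0.04,0,0,0,0,34],
  ],
)

```text
time: 23.15
tool_pos: [0.6383, 0.246, 0.0941]
ee_rot: [-3.133, 0.001, -3.022]
wrist_force: [3.2, -10.9, 0.2]
width: 0.0343
finger_force: 5.1
```

Call:
servo_tool(
  plan=[
    [0,0.02,0,0,0,0,34],
    [0,0.02,0,0,0,0,34],
    [0,0.02,0,0,0,0,34],
  ],
)

```text
time: 23.4
tool_pos: [0.6383, 0.2462, 0.0941]
ee_rot: [-3.131, 0.001, -3.023]
wrist_force: [2.8, -12.9, 1.5]
width: 0.0339
finger_force: 6.7
```

Run:
```python
from h import *
p,R=cur();print(p.round(4),robot.get_obs()["wrist_force"].round(1))
dp=np.array([.592,.100])
def g(al,r,z,c=dp): a=np.radians(al);return [c[0]+r*np.cos(a),c[1]+r*np.sin(a),z]
G0=p+[0,-.0,0.002]
plan([(G0-[0,.010,0],187.1,0,0,34,1),(G0+[0,-.012,.07],187.1,0,0,34,1),(g(7,.047,.16),187.1,0,0,34,2),(g(7,.047,.095),187.1,0,0,34,1)])
```

```text
[0.6383 0.2462 0.0941] [  2.8 -12.9   1.5]
CALL [ 0.01 ,-0.1  , 0.   ,-0.007, 0.   ,-0.003,34.   ] x2 ; [ 0.01 ,-0.13 ,-0.7  ,-0.007, 0.   ,-0.003,34.   ] x3
CALL [ 0.12,-1.  , 0.05, 0.  ,-0.  , 0.  ,34.  ] x3
CALL [ 0.03,-0.27, 0.01, 0.  ,-0.  , 0.  ,34.  ] x3 ; [ 0.03,-0.27, 0.66, 0.  ,-0.  , 0.  ,34.  ] x3
```

Call:
servo_tool(
  plan=[
    [0.01,-0.15,0,0,0,0,34],
    [0.01,-0.15,0,0,0,0,34],
    [0.01,-0.15,-0.7,0,0,0,34],
    [0.01,-0.15,-0.7,0,0,0,34],
    [0.01,-0.15,-0.7,0,0,0,34],
  ],
)

```text
time: 23.82
tool_pos: [0.6404, 0.2393, 0.1727]
ee_rot: [3.138, 0.013, -3.018]
wrist_force: [0.6, -0.8, 2.0]
width: 0.0339
finger_force: 0.0
```

Call:
servo_tool(
  plan=[
    [0.12,-1,0.05,0,0,0,34],
    [0.12,-1,0.05,0,0,0,34],
    [0.12,-1,0.05,0,0,0,34],
    [0.12,-1,0.05,0,0,0,34],
  ],
)

```text
time: 24.15
tool_pos: [0.638, 0.1335, 0.1588]
ee_rot: [-3.141, -0.0, -3.023]
wrist_force: [0.1, 0.4, -0.7]
width: 0.0344
finger_force: 0.0
```

Run:
```python
from h import *
p,R=cur();print(p.round(4),robot.get_obs()["wrist_force"].round(1))
dp=np.array([.592,.100])
def g(al,r,z,c=dp): a=np.radians(al);return [c[0]+r*np.cos(a),c[1]+r*np.sin(a),z]
shot("side","v3.png",(240,110,340,190),6)
plan([(g(7,.047,.16),187.1,0,0,34,2),(g(7,.047,.095),187.1,0,0,34,1)])
```

```text
[0.638  0.1335 0.1588] [ 0.1  0.4 -0.7]
CALL [ 0.03 ,-0.3  , 0.01 , 0.001,-0.   ,-0.002,34.   ] x3 ; [ 0.03 ,-0.3  , 0.66 , 0.001,-0.   ,-0.002,34.   ] x3
```

View pics/v3.png

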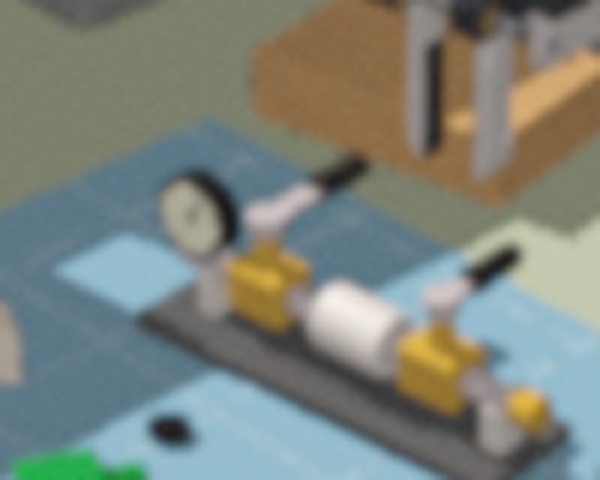

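Call:
servo_tool(
  plan=[
    [0.03,-0.3,0,0,0,0,34],
    [0.03,-0.3,0,0,0,0,34],
    [0.03,-0.3,0,0,0,0,34],
    [0.03,-0.3,0.4,0,0,0,34],
    [0.03,-0.3,0.66,0,0,0,34],
    [0.03,-0.3,0.66,0,0,0,34],
  ],
)

```text
time: 24.7
tool_pos: [0.6347, 0.1083, 0.0858]
ee_rot: [3.14, -0.012, -3.016]
wrist_force: [-1.3, 0.4, -1.8]
width: 0.0342
finger_force: 0.0
```

Run:
```python
from h import *
p,R=cur();print(p.round(4),robot.get_obs()["wrist_force"].round(1))
dp=np.array([.592,.100])
def g(al,r,z,c=dp): a=np.radians(al);return [c[0]+r*np.cos(a),c[1]+r*np.sin(a),z]
plan([(g(al,.047,.095),al+180,0,0,34,0) for al in (-8,-23,-38,-53,-68,-78)])
```

```text
[0.6347 0.1083 0.0858] [-1.3  0.4 -1.8]
CALL [-0.02 ,-0.15 ,-0.07 ,-0.   ,-0.008, 0.169,34.   ] x3 ; [ 0.03 ,-0.26 ,-0.07 ,-0.001,-0.008, 0.336,34.   ] x3 ; [ 0.1  ,-0.36 ,-0.07 ,-0.002,-0.008, 0.502,34.   ] x3 ; [ 0.2  ,-0.44 ,-0.07 ,-0.003,-0.008, 0.669,34.   ] x3
CALL [ 0.02 ,-0.12 ,-0.   , 0.   , 0.   , 0.167,34.   ] x3 ; [ 0.04 ,-0.2  ,-0.   , 0.   , 0.   , 0.278,34.   ] x2
```

Call:
servo_tool(
  plan=[
    [-0.02,-0.15,0,0,0,0.169,34],
    [-0.02,-0.15,0,0,0,0.169,34],
    [-0.02,-0.15,0,0,0,0.169,34],
    [0.03,-0.26,0,0,0,0.336,34],
    [0.03,-0.26,0,0,0,0.336,34],
    [0.03,-0.26,0,0,0,0.336,34],
    [0.1,-0.36,0,0,0,0.502,34],
    [0.1,-0.36,0,0,0,0.502,34],
    [0.1,-0.36,0,0,0,0.502,34],
    [0.2,-0.44,0,0,0,0.669,34],
    [0.2,-0.44,0,0,0,0.669,34],
    [0.2,-0.44,0,0,0,0.669,34],
  ],
)

```text
time: 25.7
tool_pos: [0.625, 0.0608, 0.0941]
ee_rot: [3.14, 0.002, 2.218]
wrist_force: [0.5, 0.9, -0.2]
width: 0.0338
finger_force: 0.3
```

Call:
servo_tool(
  plan=[
    [0.02,-0.12,0,0,0,0.167,34],
    [0.02,-0.12,0,0,0,0.167,34],
    [0.02,-0.12,0,0,0,0.167,34],
    [0.04,-0.2,0,0,0,0.278,34],
    [0.04,-0.2,0,0,0,0.278,34],
    [0.04,-0.2,0,0,0,0.278,34],
  ],
)

```text
time: 26.2
tool_pos: [0.6066, 0.0517, 0.0937]
ee_rot: [3.14, 0.001, 1.785]
wrist_force: [0.8, -0.1, 0.8]
width: 0.0341
finger_force: 0.4
```

Run:
```python
from h import *
p,R=cur();print(p.round(4),robot.get_obs()["wrist_force"].round(1))
dp=np.array([.592,.100])
def g(al,r,z,c=dp): a=np.radians(al);return [c[0]+r*np.cos(a),c[1]+r*np.sin(a),z]
plan([(g(al,.047,.095),97.1,0,0,34,0) for al in (-86,-92,-97,-100)])
```

```text
[0.6066 0.0517 0.0937] [ 0.8 -0.1  0.8]
CALL [ 0.04 ,-0.11 , 0.01 , 0.001, 0.001, 0.057,34.   ] x1 ; [ 0.05 ,-0.16 , 0.01 , 0.001, 0.001, 0.057,34.   ] x1 ; [ 0.06 ,-0.2  , 0.01 , 0.001, 0.001, 0.057,34.   ] x1 ; [ 0.07 ,-0.22 , 0.01 , 0.001, 0.001, 0.057,34.   ] x1
```

Call:
servo_tool(
  plan=[
    [0.04,-0.11,0,0,0,0.057,34],
    [0.05,-0.16,0,0,0,0.057,34],
    [0.06,-0.2,0,0,0,0.057,34],
    [0.06,-0.22,0,0,0,0.057,34],
    [0.06,-0.22,0,0,0,0.057,34],
  ],
)

```text
time: 26.62
tool_pos: [0.5871, 0.0523, 0.0938]
ee_rot: [3.132, 0.002, 1.693]
wrist_force: [10.2, 0.4, -3.7]
width: 0.034
finger_force: 5.2
```

Call:
servo_tool(
  plan=[
    [0,-0.02,0,0,0,0,34],
    [0,-0.03,0,0,0,0,34],
    [0,-0.03,0,0,0,0,34],
  ],
)

```text
time: 26.87
tool_pos: [0.5869, 0.0523, 0.0938]
ee_rot: [3.126, 0.002, 1.693]
wrist_force: [16.8, 0.1, -8.2]
width: 0.0343
finger_force: 8.7
```

Call:
servo_tool(
  plan=[
    [0,0.15,0,0,0,0,34],
    [0,0.15,0,0,0,0,34],
    [0,0.15,-0.4,0,0,0,34],
    [0,0.15,-0.8,0,0,0,60],
    [0,0.15,-0.8,0,0,0,60],
    [0,0.15,-0.8,0,0,0,60],
  ],
)

```text
time: 27.37
tool_pos: [0.5963, 0.0542, 0.1769]
ee_rot: [3.136, 0.001, 1.692]
wrist_force: [-0.2, -0.4, -1.2]
width: 0.0506
finger_force: 0.0
```

Run:
```python
from h import *
p,R=cur();print(p.round(4))
a=shot("side","_.png",(230,110,350,200),5)
b=shot("top","_.png",(160,190,240,250),5)
cv2.imwrite("pics/v4.png",np.vstack([a,np.pad(b[:150*2],((0,0),(0,200),(0,0)))])[:600,:,::-1])
print([( [round(v) for v in d["extent"]],round(d["conf"],2)) for d in robot.find_in("bottle1","top")])
ph=-30.9;G=np.array([.434,.324,.021]);a=RR(ph,50,1)[:,2]
plan([([.46,.20,.18],-45,0,1,60,1),(G-.12*a,ph,50,1,60,2),(G-.04*a,ph,50,1,60,1)])
```

```text
[0.5963 0.0542 0.1769]
[([190, 220, 18, 25], 0.83), ([387, 152, 16, 16], 0.82), ([444, 148, 16, 14], 0.76), ([254, 235, 1, 15], 0.65), ([417, 151, 13, 13], 0.62), ([408, 242, 19, 27], 0.6), ([430, 297, 17, 33], 0.56)]
CALL [ 1.   ,-0.72 ,-0.04 ,-0.001,-0.   ,-0.264,60.   ] x4
CALL [ 0.73 ,-0.16 ,-0.02 ,-0.001,-0.   ,-0.16 ,60.   ] x3
CALL [ 1.   , 0.24 , 0.42 ,-0.035,-0.285,-0.076,60.   ] x4
CALL [ 0.99 , 0.33 ,-0.03 ,-0.033,-0.267,-0.071,60.   ] x6 ; [ 0.66 , 0.39 , 0.7  ,-0.033,-0.267,-0.071,60.   ] x3
```

View pics/v4.png

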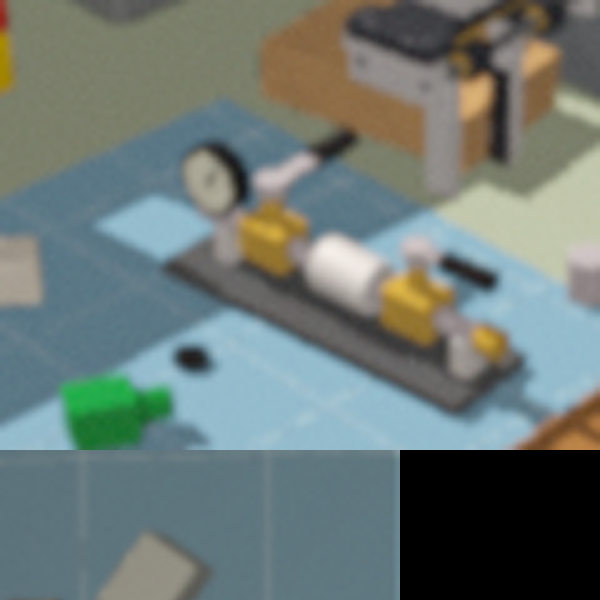

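```bash
cat > seg.py <<'E'
from h import *
def seg(im):
    x0,y0,x1,y1=165,200,235,242
    c=im[y0:y1,x0:x1].astype(int);rb=c[:,:,0]-c[:,:,2]
    m=((rb>-2)&(c.sum(2)>230)).astype(np.uint8)
    n,l,s,ce=cv2.connectedComponentsWithStats(m)
    for i in range(1,n):
        if s[i,4]>60:
            pts=np.argwhere(l==i)[:,::-1].astype(np.float32)
            print("body",ce[i]+[x0,y0],s[i,4],cv2.minAreaRect(pts)[1:],c[l==i].mean(0).round())
    d=(c.sum(2)<170).astype(np.uint8);n,l,s,ce=cv2.connectedComponentsWithStats(d)
    for i in range(1,n):
        if s[i,4]>15:print("dark",ce[i]+[x0,y0],s[i,4])
E
python3 - <<'E'
from seg import *
seg(cv2.imread("pics/q_top.png")[:,:,::-1])
im=robot.snapshot("top");seg(im)
E
```

```text
body [200.61888112 218.01748252] 286 ((14.758047103881836, 20.124608993530273), 26.56505012512207) [127. 125. 116.]
body [168.2375  230.66875] 160 ((21.0, 7.0), 90.0) [105.  87.  71.]
dark [195.20588235 230.44117647] 34
body [189.63917526 217.27491409] 291 ((15.399999618530273, 20.60000228881836), 36.869895935058594) [134. 132. 121.]
body [168.42105263 230.59064327] 171 ((21.0, 7.0), 90.0) [110.  92.  75.]
dark [182.12903226 228.90322581] 31
```

Run:
```python
from h import *
for b,k in(((200.6,218),(195.2,230.4)),((189.64,217.27),(182.13,228.9))):
    a=px2w("top",b,.03)[:2];c=px2w("top",k,.02)[:2];d=c-a;al=np.arctan2(d[1],d[0])
    print(a.round(4),c.round(4),np.linalg.norm(d).round(4),np.degrees(al).round(1), (c-.035*np.r_[np.cos(al),np.sin(al)]).round(4))
u=px2w("top",(180,229),.0)-px2w("top",(187.,214.),.0);print(np.degrees(np.arctan2(u[1],u[0])))
p,R=cur();print(p.round(4))
ph=-36;G=np.array([.437,.352,.021]);a=RR(ph,50,1)[:,2];print((G-.12*a).round(3))
plan([([.46,.20,.18],-45,0,1,60,1),(G-.12*a,ph,50,1,60,2)])
```

```text
[0.4341 0.3268] [0.4025 0.3437] 0.0359 152.0 [0.4334 0.3273]
[0.4368 0.3557] [0.4072 0.3783] 0.0372 142.6 [0.435 0.357]
154.94236407904228
[0.5939 0.0541 0.171 ]
[0.363 0.406 0.098]
CALL [ 1.   ,-0.72 ,-0.04 ,-0.001,-0.   ,-0.264,60.   ] x4
CALL [ 0.73 ,-0.16 ,-0.03 ,-0.001,-0.   ,-0.16 ,60.   ] x3
CALL [ 1.   , 0.36 , 0.38 ,-0.02 ,-0.26 ,-0.044,60.   ] x4
CALL [ 1.   , 0.41 ,-0.03 ,-0.02 ,-0.249,-0.042,60.   ] x4
CALL [ 0.16 , 0.09 ,-0.07 ,-0.004,-0.045,-0.008,60.   ] x3
```

Call:
servo_tool(
  plan=[
    [1,-0.72,-0.04,0,0,-0.264,60],
    [1,-0.72,-0.04,0,0,-0.264,60],
    [1,-0.72,-0.04,0,0,-0.264,60],
    [1,-0.72,-0.04,0,0,-0.264,60],
  ],
)

```text
time: 27.9
tool_pos: [0.507, 0.1492, 0.1756]
ee_rot: [-3.138, -0.004, 2.114]
wrist_force: [0.3, 0.3, -0.2]
width: 0.0599
finger_force: 0.0
```

Call:
servo_tool(
  plan=[
    [0.73,-0.16,-0.03,0,0,-0.16,60],
    [0.73,-0.16,-0.03,0,0,-0.16,60],
    [0.73,-0.16,-0.03,0,0,-0.16,60],
  ],
)

```text
time: 28.15
tool_pos: [0.4569, 0.2029, 0.1787]
ee_rot: [-3.139, -0.004, 2.364]
wrist_force: [0.1, -0.1, -0.1]
width: 0.06
finger_force: 0.0
```

Call:
servo_tool(
  plan=[
    [1,0.36,0.38,-0.02,-0.26,-0.044,60],
    [1,0.36,0.38,-0.02,-0.26,-0.044,60],
    [1,0.36,0.38,-0.02,-0.26,-0.044,60],
    [1,0.36,0.38,-0.02,-0.26,-0.044,60],
  ],
)

```text
time: 28.48
tool_pos: [0.4101, 0.3003, 0.1367]
ee_rot: [3.131, 0.41, 2.435]
wrist_force: [-0.4, -1.4, 0.0]
width: 0.0603
finger_force: 0.0
```

Call:
servo_tool(
  plan=[
    [1,0.41,-0.03,-0.02,-0.249,-0.042,60],
    [1,0.41,-0.03,-0.02,-0.249,-0.042,60],
    [1,0.41,-0.03,-0.02,-0.249,-0.042,60],
    [1,0.41,-0.03,-0.02,-0.249,-0.042,60],
    [1,0.41,-0.03,-0.02,-0.249,-0.042,60],
  ],
)

```text
time: 28.9
tool_pos: [0.3705, 0.388, 0.1003]
ee_rot: [-3.132, 0.804, 2.511]
wrist_force: [-0.7, 0.1, -0.2]
width: 0.0602
finger_force: 0.0
```

Run:
```python
from seg import *
p,R=cur();o=robot.get_obs();print(p.round(4),o["joint_positions"].round(2))
seg(robot.snapshot("top"))
ph=-38;G=np.array([.436,.354,.022]);a=RR(ph,50,1)[:,2]
plan([(G-.12*a,ph,50,1,60,2),(G-.04*a,ph,50,1,60,1)])
```

```text
[0.3705 0.388  0.1003] [ 1.15  0.26  1.63 -0.78  1.5   0.37]
body [189.71724138 217.21034483] 290 ((15.399999618530273, 20.400001525878906), 36.869895935058594) [122. 121. 111.]
body [167.52272727 230.35606061] 132 ((7.0, 21.0), 0.0) [105.  86.  68.]
dark [182.02439024 228.85365854] 41
CALL [ 0.17 , 0.13 ,-0.1  , 0.01 ,-0.044, 0.011,60.   ] x3 ; [ 0.11 , 0.12 , 0.7  , 0.01 ,-0.044, 0.011,60.   ] x3
```

Call:
servo_tool(
  plan=[
    [0.17,0.13,-0.1,0.01,-0.044,0.011,60],
    [0.17,0.13,-0.1,0.01,-0.044,0.011,60],
    [0.17,0.13,-0.1,0.01,-0.044,0.011,60],
    [0.11,0.12,0.7,0.01,-0.044,0.011,60],
    [0.11,0.12,0.7,0.01,-0.044,0.011,60],
    [0.11,0.12,0.7,0.01,-0.044,0.011,60],
    [0.11,0.12,0.7,0.01,-0.044,0.011,60],
  ],
)

```text
time: 29.53
tool_pos: [0.4163, 0.3691, 0.0499]
ee_rot: [3.131, 0.871, 2.462]
wrist_force: [0.3, 0.4, 1.1]
width: 0.0599
finger_force: 0.0
```

Call:
servo_tool(
  plan=[
    [0,0,0.2,0,0,0,60],
    [0,0,0.4,0,0,0,60],
    [0,0,0.4,0,0,0,60],
    [0,0,0.4,0,0,0,25],
    [0,0,0.4,0,0,0,25],
    [0,0,0.4,0,0,0,25],
    [0,0,0.4,0,0,0,25],
    [0,0,0.4,0,0,0,25],
    [0,0,0.4,0,0,0,25],
  ],
)

```text
time: 30.28
tool_pos: [0.439, 0.355, 0.0245]
ee_rot: [3.127, 0.872, 2.467]
wrist_force: [-3.2, 1.5, 4.4]
width: 0.0356
finger_force: 29.9
```

Run:
```python
from h import *
p=cur()[0];print(p.round(4),robot.get_obs()["joint_positions"].round(2))
spot=np.array([.588,-.08,.029])
plan([(p+[0,0,.12],-38,50,1,25,1),([.44,.22,.15],-20,0,1,25,1),([.45,.0,.15],10,-15,1,25,1),(spot+[0,0,.09],20,-38,1,25,2)])
```

```text
[0.439  0.355  0.0245] [ 1.04  0.39  1.68 -0.9   1.34  0.48]
CALL [-0.92 , 0.01 ,-0.75 , 0.003,-0.001,-0.005,25.   ] x4
CALL [-0.54 ,-1.   , 0.57 ,-0.083, 0.521,-0.177,25.   ] x7
CALL [-0.03 ,-0.07 ,-0.   ,-0.005, 0.03 ,-0.01 ,25.   ] x2
CALL [-0.41 ,-1.   ,-0.   , 0.021, 0.08 ,-0.163,25.   ] x3
CALL [-0.14 ,-1.   ,-0.   , 0.02 , 0.075,-0.152,25.   ] x3
CALL [ 0.01 ,-0.11 , 0.   , 0.002, 0.008,-0.017,25.   ] x2
CALL [-1.   ,-0.82 ,-0.01 , 0.04 , 0.204,-0.08 ,25.   ] x4
CALL [-0.21 ,-0.24 ,-0.06 , 0.01 , 0.051,-0.02 ,25.   ] x3
```

Call:
servo_tool(
  plan=[
    [-0.92,0,-0.75,0,0,0,25],
    [-0.92,0,-0.75,0,0,0,25],
    [-0.92,0,-0.75,0,0,0,25],
    [-0.92,0,-0.75,0,0,0,25],
  ],
)

```text
time: 30.62
tool_pos: [0.4422, 0.3551, 0.1507]
ee_rot: [3.107, 0.872, 2.451]
wrist_force: [1.0, 0.4, 0.7]
width: 0.0356
finger_force: 29.9
```

Call:
servo_tool(
  plan=[
    [-0.54,-1,0.57,-0.083,0.521,-0.177,25],
    [-0.54,-1,0.57,-0.083,0.521,-0.177,25],
    [-0.54,-1,0.57,-0.083,0.521,-0.177,25],
    [-0.54,-1,0.57,-0.083,0.521,-0.177,25],
    [-0.54,-1,0.57,-0.083,0.521,-0.177,25],
    [-0.54,-1,0.57,-0.083,0.521,-0.177,25],
    [-0.54,-1,0.57,-0.083,0.521,-0.177,25],
    [-0.54,-1,0.57,-0.083,0.521,-0.177,25],
  ],
)

```text
time: 31.28
tool_pos: [0.4422, 0.2229, 0.1461]
ee_rot: [3.14, 0.046, 2.77]
wrist_force: [0.9, -0.6, -1.0]
width: 0.0358
finger_force: 29.9
```

Call:
servo_tool(
  plan=[
    [-0.44,-1,0,0.02,0.09,-0.17,25],
    [-0.44,-1,0,0.02,0.09,-0.17,25],
    [-0.44,-1,0,0.02,0.09,-0.17,25],
    [-0.44,-1,0,0.02,0.09,-0.17,25],
  ],
)

```text
time: 31.62
tool_pos: [0.4454, 0.1108, 0.1463]
ee_rot: [-3.112, -0.1, 3.035]
wrist_force: [0.5, 0.2, -0.3]
width: 0.036
finger_force: 29.9
```

Call:
servo_tool(
  plan=[
    [-0.14,-1,0,0.02,0.075,-0.152,25],
    [-0.14,-1,0,0.02,0.075,-0.152,25],
    [-0.14,-1,0,0.02,0.075,-0.152,25],
    [-0.14,-1,0,0.02,0.075,-0.152,25],
  ],
)

```text
time: 31.95
tool_pos: [0.4489, 0.0127, 0.1473]
ee_rot: [-3.121, -0.223, -3.009]
wrist_force: [-0.9, -0.2, -0.7]
width: 0.0357
finger_force: 29.9
```

Run:
```python
from h import *
p=cur()[0];o=robot.get_obs();print(p.round(4),o["joint_positions"].round(2),o["width"])
robot.snapshot("side")
print([( [round(v) for v in d["extent"]],round(d["conf"],2)) for d in robot.find_in("bottle1","side")],w2px("side",[p]))
spot=np.array([.588,-.08,.029])
plan([(spot+[0,0,.09],20,-38,1,25,2)])
```

```text
[0.4489 0.0127 0.1473] [-0.05  0.06  1.57 -0.06  1.73 -1.76] 0.035709937542194495
[([418, 231, 16, 23], 0.85), ([375, 208, 17, 26], 0.84), ([253, 194, 25, 15], 0.67), ([312, 295, 26, 25], 0.64), ([397, 219, 12, 25], 0.63), ([296, 174, 17, 20], 0.55), ([334, 257, 25, 16], 0.54)] [[299.32718179 172.88309755]]
CALL [-1.   ,-0.89 , 0.03 , 0.037, 0.218,-0.099,25.   ] x4
CALL [-0.23 ,-0.29 ,-0.06 , 0.01 , 0.061,-0.027,25.   ] x3
```

Call:
servo_tool(
  plan=[
    [-1,-0.89,0.03,0.037,0.218,-0.099,25],
    [-1,-0.89,0.03,0.037,0.218,-0.099,25],
    [-1,-0.89,0.03,0.037,0.218,-0.099,25],
    [-1,-0.89,0.03,0.037,0.218,-0.099,25],
    [-1,-0.89,0.03,0.037,0.218,-0.099,25],
  ],
)

```text
time: 32.47
tool_pos: [0.5578, -0.0586, 0.1143]
ee_rot: [-3.135, -0.582, -2.838]
wrist_force: [-1.2, 0.4, -1.1]
width: 0.0361
finger_force: 29.9
```

Call:
servo_tool(
  plan=[
    [-0.23,-0.29,-0.06,0.01,0.061,-0.027,25],
    [-0.23,-0.29,-0.06,0.01,0.061,-0.027,25],
    [-0.23,-0.29,-0.06,0.01,0.061,-0.027,25],
    [-0.23,-0.29,-0.06,0.01,0.061,-0.027,25],
  ],
)

```text
time: 32.8
tool_pos: [0.5876, -0.0791, 0.1208]
ee_rot: [-3.14, -0.66, -2.791]
wrist_force: [-0.2, 0.4, 0.4]
width: 0.036
finger_force: 29.9
```

Run:
```python
from h import *
p,R=cur();o=robot.get_obs();print(p.round(4),o["joint_positions"].round(2),o["width"],np.degrees((R.inv()*Ro.from_matrix(RR(20,-38,1))).magnitude()))
robot.snapshot("side")
print([( [round(v) for v in d["extent"]],round(d["conf"],2)) for d in robot.find_in("bottle1","side")],w2px("side",[p]))
spot=np.array([.588,-.08,.029])
plan([(spot+[0,0,.01],20,-38,1,25,2),(spot+[0,0,.0],20,-38,1,25,2)])
```

```text
[ 0.5876 -0.0791  0.1208] [-0.08  0.68  0.93 -0.31  2.13 -2.09] 0.03599239240096901 0.2190833777791653
[([374, 207, 15, 25], 0.86), ([395, 217, 14, 26], 0.72), ([311, 296, 22, 23], 0.71), ([332, 256, 25, 13], 0.66), ([254, 193, 22, 16], 0.64), ([417, 232, 16, 22], 0.61), ([351, 175, 14, 23], 0.55), ([212, 163, 20, 10], 0.41)] [[352.94308854 174.48086989]]
CALL [-0.52 , 0.   , 0.71 ,-0.003, 0.007,-0.001,25.   ] x5 ; [-0.58 , 0.   , 0.79 ,-0.003, 0.007,-0.001,25.   ] x3
```

Call:
servo_tool(
  plan=[
    [-0.3,0,0.4,0,0,0,25],
    [-0.45,0,0.6,0,0,0,25],
    [-0.5,0,0.65,0,0,0,25],
    [-0.5,0,0.65,0,0,0,25],
    [-0.5,0,0.65,0,0,0,25],
  ],
)

```text
time: 33.32
tool_pos: [0.5879, -0.0809, 0.0411]
ee_rot: [-3.138, -0.658, -2.793]
wrist_force: [-0.2, -0.4, -0.6]
width: 0.0355
finger_force: 29.9
```

Run:
```python
from h import *
p,R=cur();o=robot.get_obs();print(p.round(4),o["wrist_force"].round(1))
robot.snapshot("top");p,R=cur();print(p.round(4))
```

```text
[ 0.5879 -0.0809  0.0411] [-0.2 -0.4 -0.6]
[ 0.5886 -0.0811  0.0414]
```

Lower 12 mm more, watch force, then release.

Call:
servo_tool(
  plan=[
    [-0.03,0,0.04,0,0,0,25],
    [-0.06,0,0.08,0,0,0,25],
    [-0.08,0,0.1,0,0,0,25],
    [-0.08,0,0.1,0,0,0,25],
    [-0.08,0,0.1,0,0,0,25],
  ],
)

```text
time: 33.78
tool_pos: [0.5886, -0.0812, 0.0281]
ee_rot: [-3.138, -0.661, -2.794]
wrist_force: [2.1, 0.1, 11.2]
width: 0.0359
finger_force: 30.0
```

Call:
servo_tool(
  plan=[
    [0,0,0,0,0,0,54],
    [0,0,0,0,0,0,54],
    [0,0,0,0,0,0,54],
    [0,0,0,0,0,0,54],
    [0,0,0,0,0,0,54],
    [0,0,0,0,0,0,54],
  ],
)

```text
time: 34.28
tool_pos: [0.5873, -0.0811, 0.0238]
ee_rot: [3.141, -0.663, -2.791]
wrist_force: [0.0, 0.2, 3.3]
width: 0.054
finger_force: 1.3
```

Call:
servo_tool(
  plan=[
    [0,0,-0.4,0,0,0,54],
    [0,0,-0.8,0,0,0,54],
    [0,0,-1,0,0,0,54],
    [0,0,-1,0,0,0,54],
  ],
)

```text
time: 34.62
tool_pos: [0.6484, -0.0591, 0.1062]
ee_rot: [-3.138, -0.654, -2.793]
wrist_force: [0.3, 0.5, 0.5]
width: 0.0539
finger_force: 0.0
```

Run:
```python
from h import *
print(cur()[0].round(3))
plan([([.60,-.05,.24],20,-30,1,54,2)])
for n in("side","top"):
    robot.snapshot(n);print([( [round(v) for v in d["extent"]],round(d["conf"],2)) for d in robot.find_in("bottle1",n)])
```

```text
[ 0.648 -0.059  0.106]
CALL [ 1.   , 0.22 ,-0.68 ,-0.002,-0.073, 0.   ,54.   ] x3
CALL [ 0.14 , 0.03 ,-0.12 ,-0.   ,-0.011, 0.   ,54.   ] x3
[([333, 256, 26, 15], 0.82), ([416, 233, 19, 21], 0.71), ([397, 217, 16, 26], 0.66), ([312, 296, 21, 25], 0.64), ([252, 192, 20, 13], 0.59), ([351, 200, 15, 20], 0.57), ([374, 208, 13, 24], 0.52)]
[([359, 160, 11, 20], 0.78), ([408, 241, 23, 24], 0.77), ([432, 299, 14, 30], 0.63), ([415, 149, 17, 16], 0.62), ([264, 224, 6, 6], 0.56), ([444, 150, 17, 15], 0.48)]
```

Raise and take a final look with everything in view.

Call:
servo_tool(
  plan=[
    [1,0.22,-0.68,0,-0.073,0,54],
    [1,0.22,-0.68,0,-0.073,0,54],
    [1,0.22,-0.68,0,-0.073,0,54],
    [1,0.22,-0.68,0,-0.073,0,54],
    [1,0.22,-0.68,0,-0.073,0,54],
  ],
)

```text
time: 35.23
tool_pos: [0.6027, -0.0523, 0.2198]
ee_rot: [-3.14, -0.545, -2.793]
wrist_force: [0.2, 0.2, -0.4]
width: 0.0537
finger_force: 0.0
```

Run:
```python
from h import *
a=shot("side","_.png",(190,110,450,300),3);
cv2.imwrite("pics/fin.png",a[:,:,::-1])
```

```text
(no output)
```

View pics/fin.png

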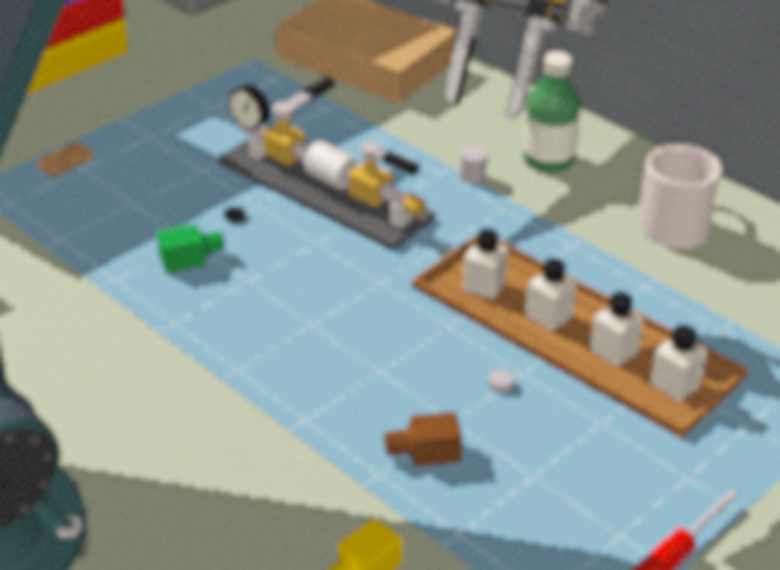

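All four bottles stand upright in the tray (crop about (485,265), (550,295), (617,330) and (680,365)). The supply lever points away from the robot, the drain lever lies along the pipe, and the bystanders are where they were.

```bash
python3 -c "
from bench import robot
print(robot.close_job())"
```

```text
the job is handed in; nothing more can be done
None
```

The job is handed in: the supply cock was turned shut to its stop, then the drain cock open to its stop, and all four white bottles stand upright in the tray with the other things on the desk left where they were.

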